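Bolt down the leak-test pot's cover crosswise

TASK

Close the leak-test pot on the bench: tighten the four wing screws of its cover clockwise, crosswise and in two rounds. In the first round turn one pair of opposite screws and then the other pair, each only until you feel it bite on the gasket; in the second round, again one opposite pair and then the other, turn each until the cover has landed metal on metal and the screw is firm. Do not cock the cover, do not force any screw past firm, and leave the small things around the pot where they are.

Things in the scene. Friction and masses are not known exactly. Their poses are not given: they have to be found in the camera images.
- pot: round steel leak-test pot, 188 mm across, fixed; flange top 60 mm above the bench; a brass hose nipple sticks out on its -x side. Origin: centre of its underside, z up. The wing screws stand on a circle of 70 mm radius round its axis: a at its +x side, b at +y, c at -x, d at -y (a and c are opposite, b and d are opposite)
- cover: round aluminium cover, 184 mm across, 10 mm thick (middle boss 24 mm), on a rubber gasket. Origin: centre of its underside, 62 mm above the bench before tightening. 2 mm of even squeeze (21 N per screw) lands it hard on the flange. One screw alone squeezes about 14 N/mm and tilts it 0.01 rad per mm; beyond 0.018 rad it is cocked
- wing_a: wing screw a. Origin: grip point on its axis, amid its wing bar, about 107 mm above the bench; it turns and sinks with the screw, and its x axis lies along the bar. Bar: dark steel, 80 mm long, round ends, 14 thick, from 11 mm below the grip point to 7 above; below it a 12 mm neck, then a 26 mm washer 33 mm below the grip point, over the cover
- wing_b: wing screw b (pot's +y side), the same as wing screw a
- wing_c: wing screw c (pot's -x side), the same as wing screw a
- wing_d: wing screw d (pot's -y side), the same as wing screw a
- screw_a (a joint): turn of screw a, rad; grows as tightened (clockwise from above). At q its bar lies along the pot's x axis turned by -q about vertical. Sinks 1.9 mm/rad, stays where left. Starts at 0 to 0.3, meets the cover at 0.6 to 1.1: each differs, only felt. Torque see screw_b, limits see screw_c
- screw_b (a joint): turn of screw b, as screw_a. Torque to turn it in (all screws): 0.05 N m running free plus about 0.0065 N m per N of press on the cover: a bite of 10 to 16 N takes 0.12 to 0.155 N m, firm (55 to 75 N) 0.4 to 0.54, forced (160 N) 1.1. Pushing sideways on a bar end 33 mm off the axis: 1.5 N free, 3.5 to 4.7 N bite, 12 to 16 N firm, 33 N forced
- screw_c (a joint): turn of screw c, as screw_a. From bite to firm takes 0.6 to 1.5 rad. After the bite of the second pair the first may go slack by less than 0.8 mm. Firm means over 40 N when tightened (those not yet tightened in round two stay under 36 N); one may drop to 12 N later. A lone screw cocks the cover at about 26 N. The locking grip shows while turning, less at rest
- screw_d (a joint): turn of wing screw d, the same as screw_a
- stubby_driver: short red-handled screwdriver, 74x20x20 mm, lying loose near the pot; to be left alone. Origin: centre of its underside
- fuse_tin: small round tin, 45 mm across, 23 mm high, loose near the pot; to be left alone. Origin: centre of its underside
- battery_9v: 9 V block battery, 18x27x48 mm, standing loose near the pot; to be left alone. Origin: centre of its underside
Not all that is in view belongs to the job. There is more than one size of the pot; the one meant has the size given above.

How it is judged:
By the outcome, as a careful person would: the job done as asked, in the order asked, and still so for the second after the job is handed in, with the robot touching nothing.
It also fails if it takes over 72 s, if anything falls off the work surface, if the arm or the gripper's body presses on something with over 40 N, if the wrist force passes 120 N, or if a joint passes its speed limit or range.

ROBOT

A 6-joint arm with a two-finger parallel gripper is mounted at the origin on a cart in front of the work surface, level with it; the furniture and walls round the work are solid. World frame = base frame: x ahead of the robot, y to its left, z up, the work surface at z = 0. Lengths are in m, angles in rad, forces in N, time in s.
With the tool pointing down it reaches from about 0.35 to 0.975 m from the base axis. Payload 17.4 kg.
Tool frame: the origin (TCP) lies at the very end of the fingers, on their centre line; the grasp point (between the pads) lies 19 mm behind it; z points along the fingers, y is the line along which they close (so a half turn about z gives the same grasp; the last joint's range is limited). The gripper opens to 85 mm and grips with 20 to 120 N. Pads are 22 mm wide; open, the fingers measure 114 mm over their backs; the gripper's body (76 mm by 85 mm) begins 54 mm behind the grasp point. The pads swing forward as they close: fully open they stand 13 mm farther back than shut.
Start: joints at [-1.289, 0.116, 1.442, -0, 1.584, -0.038], TCP at [0.212, -0.641, 0.231] pointing down, gripper open.
Joint ranges: [-2.83, 2.83], [-0.83, 2.19], [0.07, 2.5], [-1.14, 4.28], [0.01, 3], [-2.97, 2.97]. Speed limits (rad/s): [1.89, 1.89, 2.22, 3.14, 3.14, 3.14].

INTERFACE

Orientations are given as a rotation vector (axis times angle).
In Python, from cell import r, eyes gives the robot as it stands.
- The arm moves only by the tool drive_tool, never from a script. Its argument "targets" is one flat list of numbers, 4 for each row, row after row: the shift along the tool's x, y, z in mm, then the turn about the tool's z in rad. In form: [x, y, z, roll, x, y, z, roll, ...]. A call has 1 to 20 rows; each row is the pose to reach, as a shift and turn from the pose commanded when the call began, along the tool's axes at that moment; what a row does not reach only later rows make up. A row lasts 1/8 s, in which the tool goes at most 62.5 mm and 10.7 degrees, less where a joint would pass 70% of its speed; a pose out of reach is approached as far as the arm can. A call with a gripper value outside its range is refused whole. "gripper" is the gripper command: -1 is fully open, 1 is shut, values between are in proportion, set as the call begins (left out, the last holds). The fingers move at their own pace and stop on an object; the grip force is fixed at half the most. Time passes only in rows, so rows that repeat a pose let the fingers close. It gives the time, the measured TCP pose, the force, the opening and the grip force at its end, in the units of the state.
- r.get_obs(): the state, without advancing time (a new reading comes with each control period).
- eyes.read_camera(name): name is "scene" or "top" or "wrist"; returns (picture, depth): 420x560x3 uint8, red, green, blue; 420x560 float32, m along the optical axis (not along the pixel's ray), 0 where there is no reading.
- eyes.calibration(name): a dict with "K" (3x3 intrinsics, pixels), "view" (4x4, takes a point from world to camera coordinates). Camera axes: x right, y up, looking along -z (the intrinsics and any distortion apply to the point x, -y, -z); pixel columns grow to the right and rows downward; lengths in m; the calibration is good to about 2 mm. A picture is of the moment at which its call begins: read the wrist's pose just before it. calibration takes no time and is no camera call; for the wrist camera it gives the pose at the moment of the call.
- r.close_job(): hands the job in; it is judged then, once.
The state is a dict: "time": time; "qpos": joint angles; "qvel": joint speeds; "tau": joint torques, N m; "eef_pos": TCP position; "tcp_rot": TCP orientation; "wrist_force": force on the tool from outside, world axes, zero at the start; "torque": the same for the moment, N m; "grip_width": opening from 0.0 (shut) to 1.0 (fully open); "gripper_force": force on a finger pad.
Only numpy, scipy, OpenCV 4.12 (cv2) and the standard library are available. Lean on these libraries where they do the work, as an engineer would, in place of code of your own. Each camera call takes 0.05 s, during which the arm holds its last target. There are 200 camera calls.

## Working session

There is one attempt and no reset: what is moved stays moved. The work goes in short steps, Python scripts to look and compute and a tool call to move; the robot and the scene stay as the last step left them, time stands still between calls to the robot, and variables do not carry over. Pictures are saved under pics/ and viewed, at most 10 in all, crops included, and the job is handed in when it is done.

Besides the shell and the picture viewer there is one more tool, called after "Request:" in YAML: its name, and indented under it one key for each argument. drive_tool: Moves the arm, as the interface text tells. Its arguments: {"type":"object","properties":{"targets":{"type":"array","items":{"type":"number"}},"gripper":{"type":"number"}},"required":["targets"]}

```bash
ls; mkdir -p pics
python3 - <<'E'
from cell import r,eyes
import cv2,numpy as np
o=r.get_obs();print(o)
for n in("scene","top"):
    p,d=eyes.read_camera(n);cv2.imwrite(f"pics/{n}0.png",p[:,:,::-1]);np.savez(f"pics/{n}0.npz",p=p,d=d,**eyes.calibration(n))
    print(eyes.calibration(n))
E
```

```text
pics
{'time': 0.0, 'qpos': array([-1.28881118e+00,  1.16489450e-01,  1.44228103e+00,  2.70962112e-05,
        1.58398957e+00, -3.77846171e-02]), 'qvel': array([ 0.00076248, -0.00029434, -0.0004105 ,  0.00098029,  0.00184992,
        0.00033781]), 'tau': array([ 4.67029517e-03, -7.31981206e+01, -6.32494497e+01,  2.03654531e-05,
        6.17991260e-03,  2.10343887e-05]), 'eef_pos': array([ 0.21214007, -0.64059461,  0.23055005]), 'tcp_rot': array([-3.10037630e+00, -4.99971403e-01,  1.81035106e-04]), 'wrist_force': array([ 0.92619415, -0.46135172, -0.3674279 ]), 'torque': array([ 0.00091344, -0.01111936, -0.01675178]), 'gripper_force': 0.0, 'grip_width': 1.000696859871883}
{'K': array([[383.3831319 ,   0.        , 288.23774471],
       [  0.        , 383.3831319 , 214.79138217],
       [  0.        ,   0.        ,   1.        ]]), 'view': array([[-0.76755661, -0.64093818,  0.00742262,  0.50571086],
       [ 0.3784787 , -0.44384119,  0.81225542, -0.28344818],
       [-0.51731105,  0.62626132,  0.58325469, -0.63973573],
       [ 0.        ,  0.        ,  0.        ,  1.        ]])}
{'K': array([[486.1711982 ,   0.        , 278.08664542],
       [  0.        , 486.1711982 , 210.06014197],
       [  0.        ,   0.        ,   1.        ]]), 'view': array([[ 1.07379173e-03, -9.99999382e-01,  2.89745295e-04,
         6.38560598e-02],
       [ 9.97389584e-01,  1.09190894e-03,  7.21999009e-02,
        -6.01096213e-01],
       [-7.22001727e-02,  2.11461283e-04,  9.97390139e-01,
        -1.16225451e+00],
       [ 0.00000000e+00,  0.00000000e+00,  0.00000000e+00,
         1.00000000e+00]])}
```

View pics/top0.png

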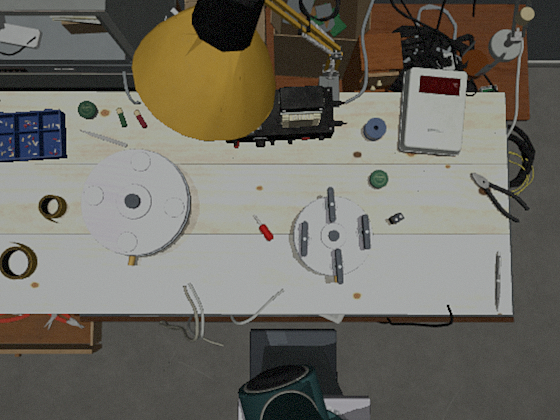

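View pics/scene0.png

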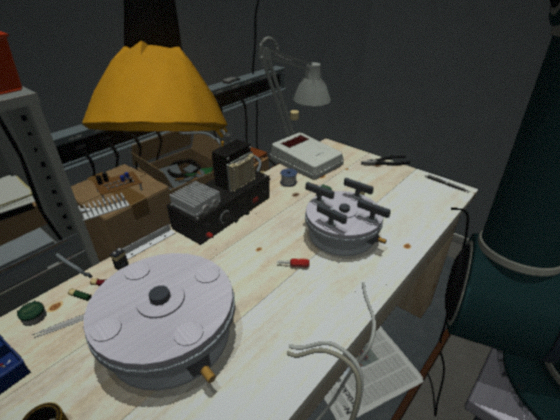

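The top view shows two round pots. The large one at (133,200) has no wing screws. The small one at (333,236) has four dark bars at about (331,204), (364,232), (338,266) and (304,239), and I'll check its size against the depth data. The driver is at (264,230), the battery at (396,218) and a green tin at (378,179). The lamp overhangs around (205,70).

```bash
cat > h.py <<'E'
import numpy as np,cv2
from cell import r,eyes
from scipy.spatial.transform import Rotation as R
def cloud(d,K,V):
    v,u=np.mgrid[:d.shape[0],:d.shape[1]]
    X=np.stack([(u-K[0,2])/K[0,0]*d,-(v-K[1,2])/K[1,1]*d,-d],-1)
    W=(X-V[:3,3])@V[:3,:3]
    W[d<=0]=np.nan
    return W
def bars(p,W,c,rad=.14):
    z=W[...,2]; near=np.hypot(W[...,0]-c[0],W[...,1]-c[1])<rad
    m=((z>.098)&(z<.125)&near).astype(np.uint8)
    n,l=cv2.connectedComponents(m)
    for i in range(1,n):
        q=W[l==i]
        if len(q)<60: continue
        rc=cv2.minAreaRect((q[:,:2]*1000).astype(np.float32)); 
        b=cv2.boxPoints(rc);e=[b[1]-b[0],b[2]-b[1]];e=max(e,key=np.linalg.norm);a=np.arctan2(e[1],e[0]);a=(a+np.pi/2)%np.pi-np.pi/2
        print("bar",len(q),np.round(rc[0],1),np.round(rc[1],1),"ang",round(a,3),"z",np.round(np.nanpercentile(q[:,2],[5,50,95]),4))
E
python3 - <<'E'
from h import *
f=np.load("pics/top0.npz");W=cloud(f['d'],f['K'],f['view'])
c=W[236,333];print("boss",c, "big",W[200,133])
bars(f['p'],W,c)
m=(W[...,2]>.045)&(W[...,2]<.09)&(np.hypot(W[...,0]-c[0],W[...,1]-c[1])<.14)
print("pot",cv2.minEnclosingCircle((W[m][:,:2]*1000).astype(np.float32)))
for u,v in((264,230),(396,218),(378,179),(374,128),(205,70),(160,110),(270,110),(308,112),(430,110),(326,276),(200,20)):print(u,v,np.round(W[v,u],3))
o=r.get_obs();print(R.from_rotvec(o['tcp_rot']).as_matrix().round(3))
E
```

```text
boss [ 0.53690517 -0.06183312  0.08315254] big [0.61666304 0.39072256 0.11402526]
bar 228 [607.2 -55.9] [79.1 14.7] ang 0.045 z [0.1071 0.1136 0.1182]
bar 241 [ 545.6 -133.4] [76.8 14.3] ang 0.065 z [0.1041 0.1147 0.1184]
bar 217 [530.8   6.2] [13.3 78.3] ang -0.008 z [0.1085 0.1145 0.1187]
bar 240 [468.5 -71.9] [78.1 14.4] ang 0.079 z [0.1068 0.1145 0.1184]
pot ((537.8564453125, -63.9858283996582), 93.66834259033203)
264 230 [0.552 0.099 0.021]
396 218 [ 0.581 -0.217  0.042]
378 179 [ 0.677 -0.18   0.023]
374 128 [ 0.809 -0.175  0.004]
205 70 [0.801 0.184 0.427]
160 110 [0.753 0.273 0.36 ]
270 110 [0.779 0.081 0.269]
308 112 [ 0.807 -0.001  0.155]
430 110 [ 0.841 -0.302  0.05 ]
326 276 [ 0.441 -0.053  0.003]
200 20 [0.864 0.186 0.472]
[[ 0.949  0.314 -0.   ]
 [ 0.314 -0.949  0.001]
 [ 0.    -0.001 -1.   ]]
```

The wing-screw pot measures 187 mm across, so it is the one meant. Its centre is (538, -64) mm with yaw about 0.11. Next I move above it with the roll wound back, which leaves joint 6 room to tighten.

Request:
drive_tool:
  targets: [245, -222, -70, -1.0, 490, -445, -70, -2.0, 490, -445, -70, -2.87, 490, -445, -70, -2.87, 490, -445, -70, -2.87, 490, -445, -70, -2.87, 490, -445, -70, -2.87, 490, -445, -70, -2.87, 490, -445, -70, -2.87, 490, -445, -70, -2.87, 490, -445, -70, -2.87, 490, -445, -70, -2.87, 490, -445, -70, -2.87, 490, -445, -70, -2.87, 490, -445, -70, -2.87, 490, -445, -70, -2.87, 490, -445, -70, -2.87, 490, -445, -70, -2.87]
  gripper: 0

```text
time: 2.35
eef_pos: [0.5374, -0.0643, 0.3012]
tcp_rot: [0.073, -3.141, -0.0]
wrist_force: [-0.3, 0.5, -0.2]
grip_width: 0.501
gripper_force: 0.0
```

Run:
```python
from h import *
o=r.get_obs();k=eyes.calibration("wrist");p,d=eyes.read_camera("wrist")
cv2.imwrite("pics/w1.png",p[:,:,::-1])
M=R.from_rotvec(o['tcp_rot']).as_matrix();print(o['time'],o['eef_pos'],o['qpos'],"yaw",np.arctan2(M[1,0],M[0,0]),M[2],o['grip_width'],o['torque'],o['wrist_force'])
W=cloud(d,k['K'],k['view']);print("cam",-k['view'][:3,:3].T@k['view'][:3,3]);bars(p,W,[.538,-.064])
```

```text
2.35 [ 0.53742397 -0.06429785  0.30115877] [-1.66221131e-01 -1.85745025e-01  1.62371667e+00  3.06113556e-05
  1.70384325e+00 -1.78371683e+00] yaw -3.094889219562217 [ 2.10804389e-04  7.66181212e-05 -9.99999975e-01] 0.5014464458968552 [ 0.07103441  0.05182613 -0.00121763] [-0.33363398  0.45629234 -0.18331629]
cam [ 0.46369426 -0.06739221  0.44203769]
bar 1193 [471.6 -72.7] [78.9 14. ] ang 0.068 z [0.1119 0.114  0.1159]
bar 1174 [533.4   4.8] [14.4 79.8] ang -0.033 z [0.103  0.1134 0.1154]
bar 1153 [ 549.2 -133.9] [79.4 14.2] ang 0.066 z [0.1035 0.1138 0.1158]
bar 871 [610.7 -56.8] [80.1 13.9] ang 0.064 z [0.1095 0.1132 0.115 ]
```

View pics/w1.png

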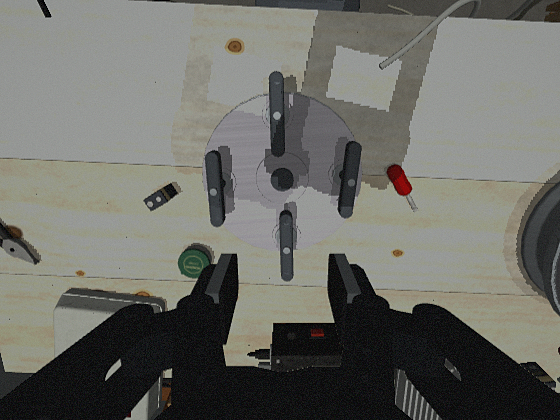

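The close view agrees with the layout: c at (277,115), b at (350,180), d at (214,188) and a at (287,245), with the bars 80x14 mm and their tops at 114 mm. Now I go down onto a.

Request:
drive_tool:
  targets: [-72, 5, 0, 0, -72, 5, 60, 0, -72, 5, 120, 0, -72, 5, 170, 0, -72, 5, 200, 0, -72, 5, 213, 0, -72, 5, 213, 0, -72, 5, 213, 0]

```text
time: 3.4
eef_pos: [0.6099, -0.0559, 0.09]
tcp_rot: [-0.075, 3.139, -0.001]
wrist_force: [-0.6, -0.9, 0.2]
grip_width: 0.502
gripper_force: 0.0
```

Request:
drive_tool:
  targets: [0, 0, 0, 0, 0, 0, 0, 0, 0, 0, 0, 0, 0, 0, 0, 0, 0, 0, 0, 0]
  gripper: 1

```text
time: 4.03
eef_pos: [0.6095, -0.0569, 0.0895]
tcp_rot: [-0.075, 3.139, -0.003]
wrist_force: [-1.9, -8.5, 5.2]
grip_width: 0.15
gripper_force: 60.5
```

```bash
cat > s.py <<'E'
from h import *
o=r.get_obs();M=R.from_rotvec(o['tcp_rot']).as_matrix()
print(round(o['time'],2),"pos",(o['eef_pos']*1e3).round(1),"yaw",np.arctan2(M[1,0],M[0,0]).round(4),"F",o['wrist_force'].round(2),"T",o['torque'].round(4),"q6",o['qpos'][5].round(3),"tau6",o['tau'][5].round(3),"w",o['grip_width'].round(3),"gf",round(o['gripper_force'],1))
E
python3 s.py
```

```text
Traceback (most recent call last):
  File "s.py", line 3, in <module>
    print(round(o['time'],2),"pos",(o['eef_pos']*1e3).round(1),"yaw",np.arctan2(M[1,0],M[0,0]).round(4),"F",o['wrist_force'].round(2),"T",o['torque'].round(4),"q6",o['qpos'][5].round(3),"tau6",o['tau'][5].round(3),"w",o['grip_width'].round(3),"gf",round(o['gripper_force'],1))
                                                                                                                                                                                                                          ^^^^^^^^^^^^^^^^^^^^^
AttributeError: 'float' object has no attribute 'round'
```

Request:
drive_tool:
  targets: [0, -1, 0, 0.1, 0, -1, 0.4, 0.2, 0, -1, 0.6, 0.3, 0, -1, 0.8, 0.4]

```text
time: 4.53
eef_pos: [0.6095, -0.0568, 0.0887]
tcp_rot: [0.555, 3.091, 0.0]
wrist_force: [-2.8, 2.2, 6.6]
grip_width: 0.151
gripper_force: 60.7
```

```bash
sed -i "s/o\['grip_width'\].round(3)/round(o['grip_width'],3)/" s.py; python3 s.py
```

```text
4.53 pos [609.5 -56.8  88.7] yaw 2.7865 F [-2.82  2.2   6.62] T [0.2509 0.3547 0.0235] q6 -1.35 tau6 -2.083 w 0.151 gf 60.7
```

Request:
drive_tool:
  targets: [0, 0, 0.1, 0.05, 0, 0, 0.2, 0.1, 0, 0, 0.3, 0.15, 0, 0, 0.4, 0.2]

```text
time: 5.03
eef_pos: [0.6096, -0.0566, 0.0884]
tcp_rot: [0.858, 3.021, 0.001]
wrist_force: [-1.6, 2.1, 6.7]
grip_width: 0.151
gripper_force: 60.8
```

```bash
python3 s.py
```

```text
5.03 pos [609.6 -56.6  88.4] yaw 2.5883 F [-1.56  2.13  6.72] T [0.3576 0.3012 0.044 ] q6 -1.152 tau6 -1.012 w 0.151 gf 60.8
```

Request:
drive_tool:
  targets: [0, 0, 0.1, 0.05, 0, 0, 0.2, 0.1]

```text
time: 5.28
eef_pos: [0.6096, -0.0566, 0.0883]
tcp_rot: [1.008, 2.974, 0.001]
wrist_force: [-1.5, 2.0, 6.3]
grip_width: 0.151
gripper_force: 60.8
```

```bash
python3 s.py
```

```text
5.28 pos [609.6 -56.6  88.3] yaw 2.4883 F [-1.49  2.04  6.26] T [0.4466 0.2577 0.0916] q6 -1.052 tau6 -1.0 w 0.151 gf 60.8
```

Request:
drive_tool:
  targets: [0, 0, 0.1, 0.05, 0, 0, 0.2, 0.1]

```text
time: 5.52
eef_pos: [0.6097, -0.0565, 0.0881]
tcp_rot: [1.155, 2.92, 0.002]
wrist_force: [-1.1, 2.7, 8.1]
grip_width: 0.15
gripper_force: 60.8
```

```bash
python3 s.py
```

```text
5.53 pos [609.7 -56.5  88.1] yaw 2.3883 F [-1.08  2.72  8.11] T [0.4654 0.2572 0.0895] q6 -0.952 tau6 -0.988 w 0.15 gf 60.8
```

Request:
drive_tool:
  targets: [0, 0, 0.1, 0.05, 0, 0, 0.2, 0.1]

```text
time: 5.78
eef_pos: [0.6097, -0.0565, 0.0879]
tcp_rot: [1.299, 2.859, 0.002]
wrist_force: [-0.7, 3.4, 6.2]
grip_width: 0.145
gripper_force: 60.8
```

```bash
python3 s.py
```

```text
5.78 pos [609.7 -56.5  87.9] yaw 2.2884 F [-0.75  3.35  6.25] T [0.5469 0.2256 0.0526] q6 -0.852 tau6 -0.977 w 0.145 gf 60.8
```

Request:
drive_tool:
  targets: [0, 0, 0.1, 0.05]

```text
time: 5.9
eef_pos: [0.6097, -0.0565, 0.0878]
tcp_rot: [1.37, 2.825, 0.002]
wrist_force: [-1.1, 4.3, 6.8]
grip_width: 0.149
gripper_force: 60.8
```

```bash
python3 s.py
```

```text
5.9 pos [609.7 -56.5  87.8] yaw 2.2383 F [-1.09  4.26  6.82] T [0.5349 0.1032 0.1053] q6 -0.802 tau6 -0.97 w 0.149 gf 60.8
```

Request:
drive_tool:
  targets: [0, 0, 0.1, 0.05]

```text
time: 6.02
eef_pos: [0.6098, -0.0565, 0.0877]
tcp_rot: [1.441, 2.79, 0.002]
wrist_force: [-1.0, 3.7, 6.8]
grip_width: 0.151
gripper_force: 60.8
```

```bash
python3 s.py
```

```text
6.03 pos [609.8 -56.5  87.7] yaw 2.1884 F [-1.04  3.68  6.77] T [0.527  0.1386 0.142 ] q6 -0.752 tau6 -0.964 w 0.151 gf 60.8
```

Request:
drive_tool:
  targets: [0, 0, 0.1, 0.05]

```text
time: 6.15
eef_pos: [0.6098, -0.0565, 0.0876]
tcp_rot: [1.51, 2.753, 0.002]
wrist_force: [-0.2, 3.2, 5.8]
grip_width: 0.152
gripper_force: 60.8
```

```bash
python3 s.py
```

```text
6.15 pos [609.8 -56.5  87.6] yaw 2.1384 F [-0.23  3.18  5.79] T [0.5352 0.1583 0.1442] q6 -0.702 tau6 -0.958 w 0.152 gf 60.8
```

Request:
drive_tool:
  targets: [0, 0, 0, 0.015]

```text
time: 6.28
eef_pos: [0.6098, -0.0564, 0.0876]
tcp_rot: [1.53, 2.742, 0.002]
wrist_force: [-1.0, 4.2, 6.0]
grip_width: 0.156
gripper_force: 60.8
```

```bash
python3 s.py
```

```text
6.28 pos [609.8 -56.4  87.6] yaw 2.124 F [-1.02  4.18  6.03] T [0.5501 0.0548 0.063 ] q6 -0.688 tau6 0.19 w 0.156 gf 60.8
```

Request:
drive_tool:
  targets: [0, 0, 0, 0.015]

```text
time: 6.4
eef_pos: [0.6098, -0.0565, 0.0876]
tcp_rot: [1.549, 2.731, 0.002]
wrist_force: [-0.1, 3.9, 6.8]
grip_width: 0.152
gripper_force: 60.7
```

```bash
python3 s.py
```

```text
6.4 pos [609.8 -56.5  87.6] yaw 2.1096 F [-0.15  3.91  6.77] T [0.5473 0.0358 0.1119] q6 -0.673 tau6 -0.198 w 0.152 gf 60.7
```

Request:
drive_tool:
  targets: [0, 0, 0, 0.015]

```text
time: 6.52
eef_pos: [0.6098, -0.0565, 0.0876]
tcp_rot: [1.57, 2.72, 0.002]
wrist_force: [0.5, 3.3, 6.1]
grip_width: 0.153
gripper_force: 60.7
```

```bash
python3 s.py
```

```text
6.53 pos [609.8 -56.5  87.6] yaw 2.0946 F [0.49 3.29 6.07] T [0.547  0.0383 0.0903] q6 -0.658 tau6 -0.211 w 0.153 gf 60.7
```

Request:
drive_tool:
  targets: [0, 0, 0.1, 0.04]

```text
time: 6.65
eef_pos: [0.6098, -0.0564, 0.0875]
tcp_rot: [1.624, 2.687, 0.002]
wrist_force: [0.6, 4.3, 6.9]
grip_width: 0.151
gripper_force: 60.7
```

```bash
python3 s.py
```

```text
6.65 pos [609.8 -56.4  87.5] yaw 2.0542 F [0.6  4.28 6.95] T [0.6049 0.0268 0.0564] q6 -0.618 tau6 -1.026 w 0.151 gf 60.7
```

Run:
```python
from h import *
for i in range(8):
    eyes.read_camera("wrist");o=r.get_obs();print(o['torque'].round(3),o['wrist_force'].round(2),round(float(o['tau'][5]),3))
```

```text
[0.577 0.011 0.149] [0.58 2.59 5.74] -0.596
[0.622 0.008 0.024] [0.24 4.92 5.1 ] 0.663
[ 0.598 -0.018 -0.013] [0.31 3.46 6.58] 0.242
[ 0.619  0.036 -0.042] [0.2  3.44 6.28] 0.056
[ 0.616 -0.017  0.039] [0.18 4.17 5.57] 0.003
[0.569 0.008 0.   ] [0.29 4.04 5.66] -0.01
[ 0.589 -0.027 -0.045] [0.38 3.46 5.33] -0.012
[0.568 0.007 0.005] [-0.16  3.75  6.15] -0.013
```

Request:
drive_tool:
  targets: [0, 0, 0.1, 0.03]

```text
time: 7.18
eef_pos: [0.6098, -0.0564, 0.0874]
tcp_rot: [1.664, 2.663, 0.002]
wrist_force: [0.4, 4.3, 6.9]
grip_width: 0.152
gripper_force: 60.8
```

```bash
python3 s.py
```

```text
7.17 pos [609.8 -56.4  87.4] yaw 2.0246 F [0.39 4.27 6.91] T [ 0.6235 -0.0134  0.1598] q6 -0.588 tau6 -0.862 w 0.152 gf 60.8
```

a now reads roughly 13 N (bite), averaged over the noisy torque readings. Next is the opposite screw, c.

Request:
drive_tool:
  targets: [0, 0, 0, 0, 0, 0, 0, 0, 0, 0, 0, 0, 0, 0, -45, 0, 20, -55, -45, -0.3, 47, -132, -45, -0.6, 47, -132, -45, -1.0, 47, -132, -45, -1.18, 47, -132, -45, -1.18, 47, -132, -45, -1.18, 47, -132, -45, -1.18, 47, -132, -20, -1.18, 47, -132, -2, -1.18, 47, -132, -2, -1.18, 47, -132, -2, -1.18]
  gripper: 0

```text
time: 9.05
eef_pos: [0.4702, -0.0726, 0.0886]
tcp_rot: [-0.099, 3.14, -0.0]
wrist_force: [-0.3, -0.1, -0.1]
grip_width: 0.5
gripper_force: 0.0
```

Request:
drive_tool:
  targets: [0, 0, 0, 0, 0, 0, 0, 0, 0, 0, 0, 0, 0, 0, 0, 0, 0, 0, 0, 0]
  gripper: 1

```text
time: 9.68
eef_pos: [0.4703, -0.0731, 0.0888]
tcp_rot: [-0.099, 3.139, -0.002]
wrist_force: [-1.3, -5.3, 3.7]
grip_width: 0.156
gripper_force: 60.4
```

```bash
python3 s.py
```

```text
9.68 pos [470.3 -73.1  88.8] yaw -3.0786 F [-1.33 -5.26  3.72] T [-0.7999  0.1535  0.0297] q6 -1.841 tau6 0.016 w 0.156 gf 60.4
```

Create t.py:
```python
from h import *
o=r.get_obs();M=R.from_rotvec(o['tcp_rot']).as_matrix()
y=(np.arctan2(M[1,0],M[0,0])-.5)%(2*np.pi)+.5
print(round(o['time'],2),"q %.3f Tz %.3f"%(.113+np.pi-y,o['torque'][2]),"F",o['wrist_force'].round(1),"z",(o['eef_pos']*1e3).round(1))
open("log.txt","a").write("%.3f %.4f %.4f\n"%(o['time'],.113+np.pi-y,o['torque'][2]))
```

```text
(no output)
```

Request:
drive_tool:
  targets: [0, -0.5, 0.1, 0.1, 0, -0.5, 0.4, 0.2, 0, -0.5, 0.6, 0.3, 0, -0.5, 0.8, 0.4, 0, -0.5, 0.9, 0.45, 0, -0.5, 1.0, 0.5]

```text
time: 10.42
eef_pos: [0.4704, -0.0728, 0.0879]
tcp_rot: [0.683, 3.065, 0.001]
wrist_force: [-1.3, 2.9, 5.1]
grip_width: 0.148
gripper_force: 60.7
```

```bash
python3 t.py
```

```text
10.43 q 0.551 Tz 0.057 F [-1.3  2.9  5.1] z [470.4 -72.8  87.9]
```

Request:
drive_tool:
  targets: [0, 0, 0.1, 0.05]

```text
time: 10.55
eef_pos: [0.4704, -0.0727, 0.0878]
tcp_rot: [0.759, 3.047, 0.001]
wrist_force: [-0.8, 3.5, 5.2]
grip_width: 0.149
gripper_force: 60.7
```

```bash
python3 t.py
```

```text
10.55 q 0.601 Tz 0.048 F [-0.8  3.5  5.2] z [470.4 -72.7  87.8]
```

Request:
drive_tool:
  targets: [0, 0, 0.1, 0.05]

```text
time: 10.68
eef_pos: [0.4704, -0.0727, 0.0877]
tcp_rot: [0.835, 3.027, 0.001]
wrist_force: [-0.8, 5.0, 5.2]
grip_width: 0.151
gripper_force: 60.7
```

```bash
python3 t.py
```

```text
10.68 q 0.651 Tz 0.035 F [-0.8  5.   5.2] z [470.4 -72.7  87.7]
```

Request:
drive_tool:
  targets: [0, 0, 0.1, 0.05]

```text
time: 10.8
eef_pos: [0.4704, -0.0727, 0.0876]
tcp_rot: [0.911, 3.006, 0.001]
wrist_force: [-0.8, 4.0, 4.9]
grip_width: 0.151
gripper_force: 60.7
```

```bash
python3 t.py
```

```text
10.8 q 0.701 Tz 0.010 F [-0.8  4.   4.9] z [470.4 -72.7  87.6]
```

Request:
drive_tool:
  targets: [0, 0, 0.1, 0.05]

```text
time: 10.92
eef_pos: [0.4704, -0.0726, 0.0875]
tcp_rot: [0.985, 2.982, 0.002]
wrist_force: [0.1, 4.8, 4.6]
grip_width: 0.154
gripper_force: 60.7
```

```bash
python3 t.py
```

```text
10.93 q 0.751 Tz 0.002 F [0.1 4.8 4.6] z [470.4 -72.6  87.5]
```

Request:
drive_tool:
  targets: [0, 0, 0.1, 0.05]

```text
time: 11.05
eef_pos: [0.4704, -0.0727, 0.0874]
tcp_rot: [1.059, 2.956, 0.002]
wrist_force: [-0.5, 5.4, 4.9]
grip_width: 0.151
gripper_force: 60.7
```

```bash
python3 t.py
```

```text
11.05 q 0.801 Tz 0.014 F [-0.5  5.4  4.9] z [470.4 -72.7  87.4]
```

Request:
drive_tool:
  targets: [0, 0, 0.1, 0.05]

```text
time: 11.18
eef_pos: [0.4705, -0.0726, 0.0873]
tcp_rot: [1.133, 2.929, 0.002]
wrist_force: [0.5, 5.5, 4.3]
grip_width: 0.156
gripper_force: 60.7
```

```bash
python3 t.py
```

```text
11.18 q 0.851 Tz 0.091 F [0.5 5.5 4.3] z [470.5 -72.6  87.3]
```

Request:
drive_tool:
  targets: [0, 0, 0.1, 0.05]

```text
time: 11.3
eef_pos: [0.4705, -0.0726, 0.0872]
tcp_rot: [1.206, 2.9, 0.002]
wrist_force: [0.6, 5.3, 4.7]
grip_width: 0.152
gripper_force: 60.7
```

```bash
python3 t.py
```

```text
11.3 q 0.901 Tz 0.050 F [0.6 5.3 4.7] z [470.5 -72.6  87.2]
```

Request:
drive_tool:
  targets: [0, 0, 0.1, 0.05]

```text
time: 11.42
eef_pos: [0.4705, -0.0726, 0.0871]
tcp_rot: [1.278, 2.869, 0.002]
wrist_force: [0.6, 6.3, 4.5]
grip_width: 0.148
gripper_force: 60.7
```

```bash
python3 t.py
```

```text
11.43 q 0.951 Tz 0.083 F [0.6 6.3 4.5] z [470.5 -72.6  87.1]
```

Request:
drive_tool:
  targets: [0, -0.3, 0.1, 0.05]

```text
time: 11.55
eef_pos: [0.4705, -0.0726, 0.0871]
tcp_rot: [1.349, 2.836, 0.003]
wrist_force: [4.6, 8.8, 3.0]
grip_width: 0.152
gripper_force: 60.6
```

```bash
python3 t.py
```

```text
11.55 q 1.001 Tz 0.074 F [4.6 8.8 3. ] z [470.5 -72.6  87.1]
```

Request:
drive_tool:
  targets: [0, 0, 0.1, 0.05]

```text
time: 11.68
eef_pos: [0.4705, -0.0725, 0.087]
tcp_rot: [1.419, 2.801, 0.003]
wrist_force: [4.3, 8.0, 3.4]
grip_width: 0.149
gripper_force: 60.7
```

```bash
python3 t.py
```

```text
11.68 q 1.051 Tz 0.086 F [4.3 8.  3.4] z [470.5 -72.5  87. ]
```

Request:
drive_tool:
  targets: [0, 0, 0.1, 0.05]

```text
time: 11.8
eef_pos: [0.4706, -0.0725, 0.0869]
tcp_rot: [1.489, 2.765, 0.004]
wrist_force: [4.3, 7.6, 3.5]
grip_width: 0.149
gripper_force: 60.7
```

```bash
python3 t.py
```

```text
11.8 q 1.101 Tz 0.091 F [4.3 7.6 3.5] z [470.6 -72.5  86.9]
```

Request:
drive_tool:
  targets: [0, 0, 0.1, 0.05]

```text
time: 11.92
eef_pos: [0.4706, -0.0725, 0.0868]
tcp_rot: [1.558, 2.727, 0.004]
wrist_force: [3.7, 7.8, 3.8]
grip_width: 0.157
gripper_force: 60.7
```

```bash
python3 t.py
```

```text
11.93 q 1.151 Tz 0.067 F [3.7 7.8 3.8] z [470.6 -72.5  86.8]
```

Request:
drive_tool:
  targets: [0, 0, 0.1, 0.05]

```text
time: 12.05
eef_pos: [0.4706, -0.0725, 0.0867]
tcp_rot: [1.625, 2.687, 0.004]
wrist_force: [4.7, 8.6, 4.3]
grip_width: 0.15
gripper_force: 60.7
```

```bash
python3 t.py
```

```text
12.05 q 1.201 Tz 0.094 F [4.7 8.6 4.3] z [470.6 -72.5  86.7]
```

Request:
drive_tool:
  targets: [0, 0, 0.1, 0.05]

```text
time: 12.18
eef_pos: [0.4707, -0.0725, 0.0867]
tcp_rot: [1.692, 2.645, 0.004]
wrist_force: [4.8, 9.7, 3.0]
grip_width: 0.147
gripper_force: 60.7
```

```bash
python3 t.py
```

```text
12.18 q 1.251 Tz 0.094 F [4.8 9.7 3. ] z [470.7 -72.5  86.7]
```

Request:
drive_tool:
  targets: [0.4, 0.5, 0.1, 0.05]

```text
time: 12.3
eef_pos: [0.4708, -0.0724, 0.0866]
tcp_rot: [1.758, 2.602, 0.002]
wrist_force: [1.5, 0.4, 5.4]
grip_width: 0.152
gripper_force: 60.9
```

```bash
python3 t.py
```

```text
12.3 q 1.301 Tz 0.093 F [1.5 0.4 5.4] z [470.8 -72.4  86.6]
```

Request:
drive_tool:
  targets: [0, 0, 0.1, 0.05]

```text
time: 12.42
eef_pos: [0.4708, -0.0724, 0.0865]
tcp_rot: [1.822, 2.557, 0.002]
wrist_force: [2.1, 3.7, 4.9]
grip_width: 0.152
gripper_force: 60.9
```

```bash
python3 t.py
```

```text
12.43 q 1.351 Tz 0.128 F [2.1 3.7 4.9] z [470.8 -72.4  86.5]
```

Request:
drive_tool:
  targets: [0, 0, 0.1, 0.05]

```text
time: 12.55
eef_pos: [0.4709, -0.0724, 0.0864]
tcp_rot: [1.885, 2.511, 0.003]
wrist_force: [3.6, 4.0, 5.4]
grip_width: 0.15
gripper_force: 60.9
```

```bash
python3 t.py
```

```text
12.55 q 1.401 Tz 0.159 F [3.6 4.  5.4] z [470.9 -72.4  86.4]
```

Request:
drive_tool:
  targets: [0, 0, 0.1, 0.05]

```text
time: 12.68
eef_pos: [0.4709, -0.0724, 0.0863]
tcp_rot: [1.948, 2.463, 0.003]
wrist_force: [3.9, 4.2, 4.5]
grip_width: 0.15
gripper_force: 60.8
```

```bash
python3 t.py
```

```text
12.68 q 1.451 Tz 0.075 F [3.9 4.2 4.5] z [470.9 -72.4  86.3]
```

```bash
cat > fit.py <<'E'
import numpy as np,sys
t0=float(sys.argv[1]);L=np.loadtxt("log.txt");L=L[L[:,0]>t0]
q,T=L[:,1],L[:,2]
for s in (.10,.14,.173,.21):
  g=np.arange(.45,1.5,.01);c=[np.sum((T-.05-s*np.clip(q-x,0,None))**2) for x in g];i=np.argmin(c);
  print("slope",s,"q0 %.2f sse %.4f N now %.1f"%(g[i],c[i],s*max(q[-1]-g[i],0)/.0065), "dN68", [round(s*max(q[-1]-x,0)/.0065,1) for x in g[np.array(c)<c[i]+.0009][[0,-1]]])
E
python3 fit.py 9
```

```text
slope 0.1 q0 0.77 sse 0.0121 N now 10.5 dN68 [np.float64(11.2), np.float64(9.6)]
slope 0.14 q0 0.88 sse 0.0131 N now 12.3 dN68 [np.float64(13.8), np.float64(11.0)]
slope 0.173 q0 0.94 sse 0.0145 N now 13.6 dN68 [np.float64(14.9), np.float64(11.7)]
slope 0.21 q0 1.02 sse 0.0158 N now 13.9 dN68 [np.float64(15.5), np.float64(12.3)]
```

Request:
drive_tool:
  targets: [0, 0, 0, 0, 0, 0, 0, 0, 0, 0, 0, 0, 0, 0, -45, 0, 30, 39, -45, -0.3, 62, 78, -45, -0.6, 62, 78, -45, -1.0, 62, 78, -45, -1.32, 62, 78, -45, -1.32, 62, 78, -45, -1.32, 62, 78, -45, -1.32, 62, 78, -45, -1.32, 62, 78, -20, -1.32, 62, 78, -2, -1.32, 62, 78, -2, -1.32, 62, 78, -2, -1.32]
  gripper: 0

```text
time: 14.68
eef_pos: [0.5318, 0.0058, 0.0878]
tcp_rot: [0.028, 3.141, -0.0]
wrist_force: [0.1, -0.5, 0.0]
grip_width: 0.498
gripper_force: 0.0
```

Request:
drive_tool:
  targets: [0, 0, 0, 0, 0, 0, 0, 0, 0, 0, 0, 0, 0, 0, 0, 0, 0, 0, 0, 0]
  gripper: 1

```text
time: 15.3
eef_pos: [0.5319, 0.0047, 0.0882]
tcp_rot: [0.027, 3.14, -0.003]
wrist_force: [-1.3, -10.3, 3.7]
grip_width: 0.151
gripper_force: 60.8
```

```bash
python3 s.py
```

```text
15.3 pos [531.9   4.7  88.2] yaw 3.1241 F [ -1.27 -10.27   3.74] T [-1.5537  0.1409 -0.046 ] q6 -1.591 tau6 -0.045 w 0.151 gf 60.8
```

Request:
drive_tool:
  targets: [-0.3, -1, 0.1, 0.1, -0.3, -1, 0.4, 0.2, -0.3, -1, 0.6, 0.3, -0.3, -1, 0.8, 0.4, -0.3, -1, 0.9, 0.45, -0.3, -1, 1.0, 0.5]

```text
time: 16.05
eef_pos: [0.532, 0.0048, 0.0872]
tcp_rot: [0.805, 3.036, 0.0]
wrist_force: [-3.2, 0.9, 5.4]
grip_width: 0.15
gripper_force: 61.1
```

```bash
python3 t.py
```

```text
16.05 q 0.632 Tz 0.013 F [-3.2  0.9  5.4] z [532.    4.8  87.2]
```

Request:
drive_tool:
  targets: [0, 0, 0.1, 0.05]

```text
time: 16.18
eef_pos: [0.532, 0.0049, 0.0871]
tcp_rot: [0.881, 3.015, 0.001]
wrist_force: [-3.2, 1.8, 5.2]
grip_width: 0.154
gripper_force: 61.1
```

```bash
python3 t.py
```

```text
16.18 q 0.682 Tz 0.058 F [-3.2  1.8  5.2] z [532.    4.9  87.1]
```

Request:
drive_tool:
  targets: [0, 0, 0.1, 0.05]

```text
time: 16.3
eef_pos: [0.5321, 0.0049, 0.087]
tcp_rot: [0.956, 2.992, 0.001]
wrist_force: [-2.4, 1.2, 5.0]
grip_width: 0.152
gripper_force: 61.1
```

```bash
python3 t.py
```

```text
16.3 q 0.732 Tz 0.033 F [-2.4  1.2  5. ] z [532.1   4.9  87. ]
```

Request:
drive_tool:
  targets: [0, 0, 0.1, 0.05]

```text
time: 16.42
eef_pos: [0.5321, 0.0049, 0.0869]
tcp_rot: [1.03, 2.967, 0.001]
wrist_force: [-3.6, 1.3, 6.1]
grip_width: 0.154
gripper_force: 61.1
```

```bash
python3 t.py
```

```text
16.43 q 0.782 Tz 0.070 F [-3.6  1.3  6.1] z [532.1   4.9  86.9]
```

Request:
drive_tool:
  targets: [0, 0, 0.1, 0.05]

```text
time: 16.55
eef_pos: [0.5321, 0.0049, 0.0868]
tcp_rot: [1.104, 2.94, 0.001]
wrist_force: [-2.5, 1.9, 5.5]
grip_width: 0.149
gripper_force: 61.1
```

```bash
python3 t.py
```

```text
16.55 q 0.832 Tz 0.089 F [-2.5  1.9  5.5] z [532.1   4.9  86.8]
```

Request:
drive_tool:
  targets: [0, 0, 0.1, 0.05]

```text
time: 16.68
eef_pos: [0.5321, 0.0049, 0.0867]
tcp_rot: [1.177, 2.912, 0.001]
wrist_force: [-2.4, 2.5, 6.1]
grip_width: 0.145
gripper_force: 61.1
```

```bash
python3 t.py
```

```text
16.68 q 0.882 Tz 0.130 F [-2.4  2.5  6.1] z [532.1   4.9  86.7]
```

Request:
drive_tool:
  targets: [0, 0, 0.1, 0.05]

```text
time: 16.8
eef_pos: [0.5321, 0.005, 0.0866]
tcp_rot: [1.25, 2.881, 0.001]
wrist_force: [-2.3, 1.4, 5.4]
grip_width: 0.153
gripper_force: 61.1
```

```bash
python3 t.py
```

```text
16.8 q 0.932 Tz 0.088 F [-2.3  1.4  5.4] z [532.1   5.   86.6]
```

Request:
drive_tool:
  targets: [0, 0, 0.1, 0.05]

```text
time: 16.92
eef_pos: [0.5322, 0.005, 0.0865]
tcp_rot: [1.321, 2.849, 0.001]
wrist_force: [-1.7, 2.4, 5.3]
grip_width: 0.153
gripper_force: 61.1
```

```bash
python3 t.py
```

```text
16.93 q 0.981 Tz 0.050 F [-1.7  2.4  5.3] z [532.2   5.   86.5]
```

Request:
drive_tool:
  targets: [0, 0, 0.1, 0.05]

```text
time: 17.05
eef_pos: [0.5322, 0.005, 0.0864]
tcp_rot: [1.392, 2.815, 0.002]
wrist_force: [-0.9, 3.1, 6.0]
grip_width: 0.155
gripper_force: 61.1
```

```bash
python3 t.py
```

```text
17.05 q 1.031 Tz 0.071 F [-0.9  3.1  6. ] z [532.2   5.   86.4]
```

Request:
drive_tool:
  targets: [0, 0, 0.1, 0.05]

```text
time: 17.18
eef_pos: [0.5322, 0.005, 0.0863]
tcp_rot: [1.462, 2.78, 0.002]
wrist_force: [-0.4, 2.1, 5.6]
grip_width: 0.154
gripper_force: 61.1
```

```bash
python3 t.py
```

```text
17.18 q 1.082 Tz 0.049 F [-0.4  2.1  5.6] z [532.2   5.   86.3]
```

Request:
drive_tool:
  targets: [0, 0, 0.1, 0.05]

```text
time: 17.3
eef_pos: [0.5322, 0.005, 0.0862]
tcp_rot: [1.531, 2.742, 0.002]
wrist_force: [-0.8, 3.6, 5.0]
grip_width: 0.153
gripper_force: 61.0
```

```bash
python3 t.py
```

```text
17.3 q 1.132 Tz 0.045 F [-0.8  3.6  5. ] z [532.2   5.   86.2]
```

Request:
drive_tool:
  targets: [0, 0, 0.1, 0.05]

```text
time: 17.42
eef_pos: [0.5323, 0.0051, 0.0861]
tcp_rot: [1.599, 2.703, 0.002]
wrist_force: [-1.5, 2.7, 5.0]
grip_width: 0.154
gripper_force: 61.0
```

```bash
python3 t.py; python3 fit.py 16
```

```text
17.43 q 1.181 Tz -0.030 F [-1.5  2.7  5. ] z [532.3   5.1  86.1]
slope 0.1 q0 1.19 sse 0.0184 N now 0.0 dN68 [np.float64(0.8), 0.0]
slope 0.14 q0 1.19 sse 0.0184 N now 0.0 dN68 [np.float64(0.7), 0.0]
slope 0.173 q0 1.19 sse 0.0184 N now 0.0 dN68 [np.float64(0.6), 0.0]
slope 0.21 q0 1.19 sse 0.0184 N now 0.0 dN68 [np.float64(0.7), 0.0]
```

Request:
drive_tool:
  targets: [0, 0, 0.1, 0.05]

```text
time: 17.55
eef_pos: [0.5323, 0.0051, 0.0861]
tcp_rot: [1.666, 2.662, 0.002]
wrist_force: [-0.6, 2.5, 5.2]
grip_width: 0.151
gripper_force: 61.0
```

```bash
python3 t.py
```

```text
17.55 q 1.232 Tz 0.102 F [-0.6  2.5  5.2] z [532.3   5.1  86.1]
```

Request:
drive_tool:
  targets: [0, 0, 0.1, 0.05]

```text
time: 17.68
eef_pos: [0.5323, 0.0051, 0.086]
tcp_rot: [1.732, 2.62, 0.002]
wrist_force: [0.1, 3.0, 4.4]
grip_width: 0.151
gripper_force: 61.0
```

```bash
python3 t.py
```

```text
17.68 q 1.281 Tz 0.054 F [0.1 3.  4.4] z [532.3   5.1  86. ]
```

Request:
drive_tool:
  targets: [0, 0, 0.1, 0.05]

```text
time: 17.8
eef_pos: [0.5323, 0.0051, 0.0859]
tcp_rot: [1.797, 2.576, 0.002]
wrist_force: [0.4, 4.1, 5.2]
grip_width: 0.149
gripper_force: 61.0
```

```bash
python3 t.py
```

```text
17.8 q 1.331 Tz 0.047 F [0.4 4.1 5.2] z [532.3   5.1  85.9]
```

Request:
drive_tool:
  targets: [0, 0, 0.1, 0.05]

```text
time: 17.92
eef_pos: [0.5324, 0.0051, 0.0858]
tcp_rot: [1.861, 2.53, 0.002]
wrist_force: [0.7, 3.2, 4.4]
grip_width: 0.15
gripper_force: 61.0
```

```bash
python3 t.py
```

```text
17.93 q 1.381 Tz 0.041 F [0.7 3.2 4.4] z [532.4   5.1  85.8]
```

Request:
drive_tool:
  targets: [0, 0, 0.1, 0.05]

```text
time: 18.05
eef_pos: [0.5324, 0.0051, 0.0858]
tcp_rot: [1.924, 2.482, 0.003]
wrist_force: [-0.4, 3.7, 5.0]
grip_width: 0.154
gripper_force: 61.0
```

```bash
python3 t.py
```

```text
18.05 q 1.431 Tz 0.064 F [-0.4  3.7  5. ] z [532.4   5.1  85.8]
```

Request:
drive_tool:
  targets: [0, 0, 0.1, 0.05]

```text
time: 18.18
eef_pos: [0.5325, 0.0051, 0.0857]
tcp_rot: [1.985, 2.434, 0.003]
wrist_force: [0.9, 3.9, 5.4]
grip_width: 0.151
gripper_force: 61.0
```

```bash
python3 t.py; python3 fit.py 16
```

```text
18.18 q 1.481 Tz 0.080 F [0.9 3.9 5.4] z [532.5   5.1  85.7]
slope 0.1 q0 1.33 sse 0.0215 N now 2.3 dN68 [np.float64(4.9), 0.0]
slope 0.14 q0 1.35 sse 0.0214 N now 2.8 dN68 [np.float64(5.0), 0.0]
slope 0.173 q0 1.37 sse 0.0214 N now 3.0 dN68 [np.float64(5.4), np.float64(0.0)]
slope 0.21 q0 1.38 sse 0.0213 N now 3.3 dN68 [np.float64(5.9), np.float64(0.4)]
```

Request:
drive_tool:
  targets: [0, 0, 0.1, 0.05]

```text
time: 18.3
eef_pos: [0.5325, 0.0051, 0.0855]
tcp_rot: [2.045, 2.383, 0.003]
wrist_force: [0.6, 3.2, 5.7]
grip_width: 0.15
gripper_force: 61.0
```

```bash
python3 t.py
```

```text
18.3 q 1.531 Tz 0.081 F [0.6 3.2 5.7] z [532.5   5.1  85.5]
```

Request:
drive_tool:
  targets: [0, 0, 0.1, 0.05]

```text
time: 18.42
eef_pos: [0.5325, 0.0051, 0.0855]
tcp_rot: [2.104, 2.331, 0.003]
wrist_force: [1.8, 2.7, 5.8]
grip_width: 0.154
gripper_force: 61.0
```

```bash
python3 t.py
```

```text
18.43 q 1.581 Tz 0.065 F [1.8 2.7 5.8] z [532.5   5.1  85.5]
```

Request:
drive_tool:
  targets: [0, 0, 0.1, 0.05]

```text
time: 18.55
eef_pos: [0.5325, 0.0051, 0.0854]
tcp_rot: [2.162, 2.278, 0.003]
wrist_force: [0.8, 3.6, 5.6]
grip_width: 0.156
gripper_force: 61.0
```

```bash
python3 t.py
```

```text
18.55 q 1.631 Tz 0.126 F [0.8 3.6 5.6] z [532.5   5.1  85.4]
```

Request:
drive_tool:
  targets: [0, 0, 0.1, 0.05]

```text
time: 18.68
eef_pos: [0.5326, 0.0051, 0.0853]
tcp_rot: [2.218, 2.223, 0.003]
wrist_force: [2.3, 3.1, 5.3]
grip_width: 0.15
gripper_force: 61.0
```

```bash
python3 t.py
```

```text
18.68 q 1.681 Tz 0.122 F [2.3 3.1 5.3] z [532.6   5.1  85.3]
```

Request:
drive_tool:
  targets: [0, 0, 0.1, 0.05]

```text
time: 18.8
eef_pos: [0.5326, 0.0051, 0.0853]
tcp_rot: [2.273, 2.167, 0.003]
wrist_force: [2.3, 3.2, 5.2]
grip_width: 0.147
gripper_force: 61.0
```

```bash
python3 t.py; python3 fit.py 16
```

```text
18.8 q 1.731 Tz 0.104 F [2.3 3.2 5.2] z [532.6   5.1  85.3]
slope 0.1 q0 1.19 sse 0.0240 N now 8.3 dN68 [np.float64(9.1), np.float64(6.6)]
slope 0.14 q0 1.31 sse 0.0235 N now 9.1 dN68 [np.float64(10.6), np.float64(7.6)]
slope 0.173 q0 1.35 sse 0.0231 N now 10.2 dN68 [np.float64(11.5), np.float64(8.6)]
slope 0.21 q0 1.38 sse 0.0230 N now 11.4 dN68 [np.float64(12.6), np.float64(9.7)]
```

Two more steps bring b into the middle of the window, then I read it again.

Request:
drive_tool:
  targets: [0, 0, 0.1, 0.05]

```text
time: 18.92
eef_pos: [0.5326, 0.0051, 0.0852]
tcp_rot: [2.326, 2.11, 0.004]
wrist_force: [2.5, 3.0, 5.6]
grip_width: 0.151
gripper_force: 61.1
```

```bash
python3 t.py
```

```text
18.93 q 1.781 Tz 0.068 F [2.5 3.  5.6] z [532.6   5.1  85.2]
```

Request:
drive_tool:
  targets: [0, 0, 0.1, 0.05]

```text
time: 19.05
eef_pos: [0.5327, 0.0051, 0.0851]
tcp_rot: [2.378, 2.051, 0.004]
wrist_force: [2.2, 3.3, 5.0]
grip_width: 0.152
gripper_force: 61.1
```

```bash
python3 t.py; python3 fit.py 16
```

```text
19.05 q 1.831 Tz 0.111 F [2.2 3.3 5. ] z [532.7   5.1  85.1]
slope 0.1 q0 1.26 sse 0.0256 N now 8.8 dN68 [np.float64(10.3), np.float64(7.6)]
slope 0.14 q0 1.35 sse 0.0256 N now 10.4 dN68 [np.float64(11.7), np.float64(9.1)]
slope 0.173 q0 1.39 sse 0.0261 N now 11.7 dN68 [np.float64(12.8), np.float64(10.2)]
slope 0.21 q0 1.44 sse 0.0273 N now 12.6 dN68 [np.float64(14.3), np.float64(11.0)]
```

Request:
drive_tool:
  targets: [0, 0, 0, 0, 0, 0, 0, 0, 0, 0, 0, 0, 0, 0, -48, 0, -60, 16, -48, -0.3, -135, 36, -48, -0.6, -135, 36, -48, -1.0, -135, 36, -48, -1.4, -135, 36, -48, -1.78, -135, 36, -48, -1.78, -135, 36, -48, -1.78, -135, 36, -48, -1.78, -135, 36, -48, -1.78, -135, 36, -48, -1.78, -135, 36, -20, -1.78, -135, 36, -3, -1.78, -135, 36, -3, -1.78, -135, 36, -3, -1.78]
  gripper: 0

```text
time: 21.3
eef_pos: [0.5481, -0.1341, 0.0876]
tcp_rot: [-0.099, 3.139, -0.0]
wrist_force: [0.2, 0.3, 0.7]
grip_width: 0.507
gripper_force: 0.0
```

Request:
drive_tool:
  targets: [0, 0, 0, 0, 0, 0, 0, 0, 0, 0, 0, 0, 0, 0, 0, 0, 0, 0, 0, 0]
  gripper: 1

```text
time: 21.92
eef_pos: [0.5482, -0.1346, 0.088]
tcp_rot: [-0.099, 3.139, -0.002]
wrist_force: [-1.8, -3.9, 5.4]
grip_width: 0.154
gripper_force: 72.9
```

```bash
python3 s.py
```

```text
21.93 pos [ 548.2 -134.6   88. ] yaw -3.0785 F [-1.83 -3.85  5.44] T [-0.5589  0.2879  0.001 ] q6 -1.919 tau6 0.008 w 0.154 gf 72.9
```

Request:
drive_tool:
  targets: [0, -0.5, 0.1, 0.1, 0, -0.5, 0.4, 0.2, 0, -0.5, 0.6, 0.3, 0, -0.5, 0.8, 0.4, 0, -0.5, 0.9, 0.45, 0, -0.5, 1.0, 0.5]

```text
time: 22.68
eef_pos: [0.5482, -0.1344, 0.087]
tcp_rot: [0.683, 3.065, 0.001]
wrist_force: [-1.6, 3.0, 6.7]
grip_width: 0.156
gripper_force: 73.3
```

```bash
python3 t.py
```

```text
22.68 q 0.551 Tz 0.033 F [-1.6  3.   6.7] z [ 548.2 -134.4   87. ]
```

Request:
drive_tool:
  targets: [0, 0, 0.1, 0.05]

```text
time: 22.8
eef_pos: [0.5482, -0.1344, 0.0869]
tcp_rot: [0.759, 3.047, 0.001]
wrist_force: [-2.6, 3.0, 7.3]
grip_width: 0.151
gripper_force: 73.3
```

```bash
python3 t.py
```

```text
22.8 q 0.601 Tz -0.044 F [-2.6  3.   7.3] z [ 548.2 -134.4   86.9]
```

Request:
drive_tool:
  targets: [0, 0, 0.1, 0.05]

```text
time: 22.92
eef_pos: [0.5483, -0.1343, 0.0868]
tcp_rot: [0.835, 3.027, 0.001]
wrist_force: [-1.1, 3.1, 6.7]
grip_width: 0.156
gripper_force: 73.3
```

```bash
python3 t.py
```

```text
22.93 q 0.651 Tz 0.025 F [-1.1  3.1  6.7] z [ 548.3 -134.3   86.8]
```

Request:
drive_tool:
  targets: [0, 0, 0.1, 0.05]

```text
time: 23.05
eef_pos: [0.5482, -0.1343, 0.0867]
tcp_rot: [0.91, 3.006, 0.001]
wrist_force: [-1.3, 4.3, 7.3]
grip_width: 0.151
gripper_force: 73.3
```

```bash
python3 t.py
```

```text
23.05 q 0.701 Tz 0.029 F [-1.3  4.3  7.3] z [ 548.2 -134.3   86.7]
```

Request:
drive_tool:
  targets: [0, 0, 0.1, 0.05]

```text
time: 23.18
eef_pos: [0.5483, -0.1343, 0.0866]
tcp_rot: [0.985, 2.982, 0.001]
wrist_force: [-1.6, 4.8, 6.6]
grip_width: 0.153
gripper_force: 73.3
```

```bash
python3 t.py
```

```text
23.18 q 0.751 Tz 0.095 F [-1.6  4.8  6.6] z [ 548.3 -134.3   86.6]
```

Request:
drive_tool:
  targets: [0, 0, 0.1, 0.05]

```text
time: 23.3
eef_pos: [0.5483, -0.1343, 0.0865]
tcp_rot: [1.059, 2.956, 0.001]
wrist_force: [-0.6, 4.2, 7.5]
grip_width: 0.154
gripper_force: 73.3
```

```bash
python3 t.py
```

```text
23.3 q 0.801 Tz 0.024 F [-0.6  4.2  7.5] z [ 548.3 -134.3   86.5]
```

Request:
drive_tool:
  targets: [0, 0, 0.1, 0.05]

```text
time: 23.42
eef_pos: [0.5483, -0.1343, 0.0864]
tcp_rot: [1.133, 2.929, 0.001]
wrist_force: [-1.3, 4.1, 6.4]
grip_width: 0.152
gripper_force: 73.3
```

```bash
python3 t.py
```

```text
23.43 q 0.851 Tz 0.020 F [-1.3  4.1  6.4] z [ 548.3 -134.3   86.4]
```

Request:
drive_tool:
  targets: [0, 0, 0.1, 0.05]

```text
time: 23.55
eef_pos: [0.5483, -0.1343, 0.0863]
tcp_rot: [1.206, 2.9, 0.001]
wrist_force: [-1.1, 4.7, 7.0]
grip_width: 0.155
gripper_force: 73.3
```

```bash
python3 t.py
```

```text
23.55 q 0.901 Tz 0.053 F [-1.1  4.7  7. ] z [ 548.3 -134.3   86.3]
```

Request:
drive_tool:
  targets: [0, 0, 0.1, 0.05]

```text
time: 23.68
eef_pos: [0.5484, -0.1342, 0.0862]
tcp_rot: [1.278, 2.868, 0.001]
wrist_force: [-1.5, 4.8, 7.4]
grip_width: 0.154
gripper_force: 73.3
```

```bash
python3 t.py
```

```text
23.68 q 0.951 Tz 0.041 F [-1.5  4.8  7.4] z [ 548.4 -134.2   86.2]
```

Request:
drive_tool:
  targets: [0, 0, 0.1, 0.05]

```text
time: 23.8
eef_pos: [0.5484, -0.1342, 0.0861]
tcp_rot: [1.349, 2.836, 0.002]
wrist_force: [-0.9, 4.1, 6.7]
grip_width: 0.151
gripper_force: 73.3
```

```bash
python3 t.py
```

```text
23.8 q 1.001 Tz 0.076 F [-0.9  4.1  6.7] z [ 548.4 -134.2   86.1]
```

Request:
drive_tool:
  targets: [0, 0, 0.1, 0.05]

```text
time: 23.92
eef_pos: [0.5484, -0.1342, 0.086]
tcp_rot: [1.42, 2.801, 0.002]
wrist_force: [-0.8, 4.6, 6.8]
grip_width: 0.152
gripper_force: 73.3
```

```bash
python3 t.py
```

```text
23.93 q 1.051 Tz 0.014 F [-0.8  4.6  6.8] z [ 548.4 -134.2   86. ]
```

Request:
drive_tool:
  targets: [0, 0, 0.1, 0.05]

```text
time: 24.05
eef_pos: [0.5484, -0.1342, 0.086]
tcp_rot: [1.489, 2.765, 0.002]
wrist_force: [-1.2, 4.5, 7.2]
grip_width: 0.148
gripper_force: 73.3
```

```bash
python3 t.py; python3 fit.py 22.7
```

```text
24.05 q 1.101 Tz 0.055 F [-1.2  4.5  7.2] z [ 548.4 -134.2   86. ]
slope 0.1 q0 1.06 sse 0.0155 N now 0.6 dN68 [np.float64(2.6), 0.0]
slope 0.14 q0 1.06 sse 0.0155 N now 0.9 dN68 [np.float64(2.6), 0.0]
slope 0.173 q0 1.07 sse 0.0155 N now 0.8 dN68 [np.float64(2.7), 0.0]
slope 0.21 q0 1.08 sse 0.0155 N now 0.7 dN68 [np.float64(2.9), 0.0]
```

Request:
drive_tool:
  targets: [0, 0, 0.1, 0.05]

```text
time: 24.18
eef_pos: [0.5484, -0.1342, 0.0859]
tcp_rot: [1.558, 2.727, 0.002]
wrist_force: [-0.5, 4.5, 7.2]
grip_width: 0.148
gripper_force: 73.4
```

```bash
python3 t.py
```

```text
24.18 q 1.151 Tz 0.048 F [-0.5  4.5  7.2] z [ 548.4 -134.2   85.9]
```

Request:
drive_tool:
  targets: [0, 0, 0.1, 0.05]

```text
time: 24.3
eef_pos: [0.5485, -0.1342, 0.0858]
tcp_rot: [1.625, 2.687, 0.002]
wrist_force: [0.0, 6.2, 6.2]
grip_width: 0.153
gripper_force: 73.5
```

```bash
python3 t.py
```

```text
24.3 q 1.201 Tz 0.079 F [0.  6.2 6.2] z [ 548.5 -134.2   85.8]
```

Request:
drive_tool:
  targets: [0, 0, 0.1, 0.05]

```text
time: 24.42
eef_pos: [0.5485, -0.1342, 0.0857]
tcp_rot: [1.692, 2.645, 0.002]
wrist_force: [0.5, 5.3, 6.9]
grip_width: 0.147
gripper_force: 73.5
```

```bash
python3 t.py
```

```text
24.43 q 1.251 Tz 0.086 F [0.5 5.3 6.9] z [ 548.5 -134.2   85.7]
```

Request:
drive_tool:
  targets: [0, 0, 0.1, 0.05]

```text
time: 24.55
eef_pos: [0.5485, -0.1342, 0.0857]
tcp_rot: [1.758, 2.602, 0.002]
wrist_force: [0.5, 5.3, 7.1]
grip_width: 0.152
gripper_force: 73.6
```

```bash
python3 t.py
```

```text
24.55 q 1.301 Tz 0.121 F [0.5 5.3 7.1] z [ 548.5 -134.2   85.7]
```

Request:
drive_tool:
  targets: [0, 0, 0.1, 0.05]

```text
time: 24.68
eef_pos: [0.5485, -0.1342, 0.0856]
tcp_rot: [1.822, 2.557, 0.002]
wrist_force: [-0.1, 5.7, 7.6]
grip_width: 0.152
gripper_force: 73.7
```

```bash
python3 t.py; python3 fit.py 22.7
```

```text
24.68 q 1.351 Tz 0.125 F [-0.1  5.7  7.6] z [ 548.5 -134.2   85.6]
slope 0.1 q0 0.93 sse 0.0192 N now 6.5 dN68 [np.float64(7.9), np.float64(4.8)]
slope 0.14 q0 1.02 sse 0.0181 N now 7.1 dN68 [np.float64(9.1), np.float64(5.8)]
slope 0.173 q0 1.05 sse 0.0172 N now 8.0 dN68 [np.float64(9.6), np.float64(6.9)]
slope 0.21 q0 1.06 sse 0.0166 N now 9.4 dN68 [np.float64(10.7), np.float64(7.8)]
```

Request:
drive_tool:
  targets: [0, 0, 0.1, 0.05]

```text
time: 24.8
eef_pos: [0.5486, -0.1342, 0.0856]
tcp_rot: [1.885, 2.511, 0.003]
wrist_force: [0.8, 5.4, 8.0]
grip_width: 0.156
gripper_force: 73.7
```

```bash
python3 t.py
```

```text
24.8 q 1.401 Tz 0.086 F [0.8 5.4 8. ] z [ 548.6 -134.2   85.6]
```

Request:
drive_tool:
  targets: [0, 0, 0.1, 0.04]

```text
time: 24.92
eef_pos: [0.5486, -0.1342, 0.0854]
tcp_rot: [1.935, 2.473, 0.003]
wrist_force: [0.9, 5.1, 8.6]
grip_width: 0.148
gripper_force: 73.8
```

```bash
python3 t.py; python3 fit.py 22.7
```

```text
24.93 q 1.441 Tz 0.063 F [0.9 5.1 8.6] z [ 548.6 -134.2   85.4]
slope 0.1 q0 0.97 sse 0.0205 N now 7.2 dN68 [np.float64(8.5), np.float64(5.6)]
slope 0.14 q0 1.05 sse 0.0201 N now 8.4 dN68 [np.float64(9.5), np.float64(7.1)]
slope 0.173 q0 1.08 sse 0.0205 N now 9.6 dN68 [np.float64(10.7), np.float64(7.7)]
slope 0.21 q0 1.12 sse 0.0211 N now 10.4 dN68 [np.float64(12.0), np.float64(8.8)]
```

Request:
drive_tool:
  targets: [0, 0, 0.1, 0.05]

```text
time: 25.05
eef_pos: [0.5486, -0.1341, 0.0854]
tcp_rot: [1.996, 2.424, 0.003]
wrist_force: [0.6, 5.5, 8.9]
grip_width: 0.154
gripper_force: 73.8
```

```bash
python3 t.py
```

```text
25.05 q 1.491 Tz 0.159 F [0.6 5.5 8.9] z [ 548.6 -134.1   85.4]
```

Request:
drive_tool:
  targets: [0, 0, 0.1, 0.05]

```text
time: 25.18
eef_pos: [0.5486, -0.1341, 0.0853]
tcp_rot: [2.056, 2.373, 0.003]
wrist_force: [0.9, 5.8, 8.9]
grip_width: 0.151
gripper_force: 73.9
```

```bash
python3 t.py; python3 fit.py 22.7
```

```text
25.18 q 1.541 Tz 0.152 F [0.9 5.8 8.9] z [ 548.6 -134.1   85.3]
slope 0.1 q0 0.90 sse 0.0251 N now 9.9 dN68 [np.float64(10.9), np.float64(8.8)]
slope 0.14 q0 1.01 sse 0.0232 N now 11.4 dN68 [np.float64(12.9), np.float64(10.1)]
slope 0.173 q0 1.05 sse 0.0221 N now 13.1 dN68 [np.float64(13.9), np.float64(11.7)]
slope 0.21 q0 1.10 sse 0.0220 N now 14.2 dN68 [np.float64(15.5), np.float64(13.0)]
```

All four screws are at the bite. Round two starts with a.

Request:
drive_tool:
  targets: [0, 0, 0, 0, 0, 0, 0, 0, 0, 0, 0, 0, 0, 0, -45, 0, 34, 36, -45, -0.15, 69, 72, -45, -0.31, 69, 72, -45, -0.31, 69, 72, -45, -0.31, 69, 72, -45, -0.31, 69, 72, -20, -0.31, 69, 72, -2, -0.31, 69, 72, -2, -0.31, 69, 72, -2, -0.31]
  gripper: 0

```text
time: 26.8
eef_pos: [0.6094, -0.0561, 0.0866]
tcp_rot: [1.665, 2.664, 0.0]
wrist_force: [0.4, 0.1, 1.0]
grip_width: 0.5
gripper_force: 0.0
```

Request:
drive_tool:
  targets: [0, 0, 0, 0, 0, 0, 0, 0, 0, 0, 0, 0, 0, 0, 0, 0, 0, 0, 0, 0]
  gripper: 1

```text
time: 27.42
eef_pos: [0.6096, -0.0559, 0.0866]
tcp_rot: [1.664, 2.663, 0.001]
wrist_force: [-0.4, 0.9, 6.3]
grip_width: 0.149
gripper_force: 60.0
```

```bash
python3 t.py
```

```text
27.43 q 1.230 Tz 0.018 F [-0.4  0.9  6.3] z [609.6 -55.9  86.6]
```

Request:
drive_tool:
  targets: [0, 0, 0.1, 0.05, 0, 0, 0.2, 0.1]

```text
time: 27.68
eef_pos: [0.6097, -0.0559, 0.0865]
tcp_rot: [1.797, 2.575, 0.001]
wrist_force: [0.7, 0.9, 5.8]
grip_width: 0.153
gripper_force: 60.1
```

```bash
python3 t.py
```

```text
27.68 q 1.331 Tz 0.071 F [0.7 0.9 5.8] z [609.7 -55.9  86.5]
```

Request:
drive_tool:
  targets: [0, 0, 0.1, 0.05, 0, 0, 0.2, 0.1]

```text
time: 27.92
eef_pos: [0.6098, -0.0558, 0.0863]
tcp_rot: [1.923, 2.482, 0.002]
wrist_force: [2.9, 1.0, 5.8]
grip_width: 0.149
gripper_force: 60.1
```

```bash
python3 t.py
```

```text
27.93 q 1.431 Tz 0.117 F [2.9 1.  5.8] z [609.8 -55.8  86.3]
```

Request:
drive_tool:
  targets: [0, 0, 0.1, 0.05, 0, 0, 0.2, 0.1]

```text
time: 28.18
eef_pos: [0.6099, -0.0558, 0.0862]
tcp_rot: [2.045, 2.383, 0.002]
wrist_force: [3.7, 1.3, 5.2]
grip_width: 0.152
gripper_force: 60.1
```

```bash
python3 t.py
```

```text
28.18 q 1.531 Tz 0.164 F [3.7 1.3 5.2] z [609.9 -55.8  86.2]
```

Request:
drive_tool:
  targets: [0, 0, 0.1, 0.05, 0, 0, 0.2, 0.1]

```text
time: 28.42
eef_pos: [0.6101, -0.0558, 0.0861]
tcp_rot: [2.161, 2.278, 0.003]
wrist_force: [3.9, 1.0, 6.3]
grip_width: 0.154
gripper_force: 60.0
```

```bash
python3 t.py
```

```text
28.43 q 1.631 Tz 0.156 F [3.9 1.  6.3] z [610.1 -55.8  86.1]
```

Request:
drive_tool:
  targets: [0, 0, 0.1, 0.05]

```text
time: 28.55
eef_pos: [0.6101, -0.0558, 0.086]
tcp_rot: [2.217, 2.223, 0.003]
wrist_force: [4.9, 3.2, 5.5]
grip_width: 0.156
gripper_force: 60.0
```

```bash
python3 t.py
```

```text
28.55 q 1.681 Tz 0.147 F [4.9 3.2 5.5] z [610.1 -55.8  86. ]
```

Request:
drive_tool:
  targets: [0, 0, 0.1, 0.05]

```text
time: 28.68
eef_pos: [0.6101, -0.0558, 0.086]
tcp_rot: [2.272, 2.167, 0.003]
wrist_force: [5.1, 1.7, 4.7]
grip_width: 0.149
gripper_force: 60.0
```

```bash
python3 t.py
```

```text
28.68 q 1.731 Tz 0.168 F [5.1 1.7 4.7] z [610.1 -55.8  86. ]
```

Request:
drive_tool:
  targets: [0, 0.3, 0.1, 0.05]

```text
time: 28.8
eef_pos: [0.6103, -0.0558, 0.0859]
tcp_rot: [2.326, 2.11, 0.003]
wrist_force: [1.3, 1.5, 7.9]
grip_width: 0.15
gripper_force: 60.4
```

```bash
python3 t.py
```

```text
28.8 q 1.781 Tz 0.165 F [1.3 1.5 7.9] z [610.3 -55.8  85.9]
```

Request:
drive_tool:
  targets: [0, 0, 0.1, 0.05]

```text
time: 28.92
eef_pos: [0.6103, -0.0558, 0.0858]
tcp_rot: [2.378, 2.051, 0.003]
wrist_force: [2.6, 1.5, 8.1]
grip_width: 0.15
gripper_force: 60.3
```

```bash
python3 t.py
```

```text
28.93 q 1.831 Tz 0.208 F [2.6 1.5 8.1] z [610.3 -55.8  85.8]
```

Request:
drive_tool:
  targets: [0, 0, 0.1, 0.05]

```text
time: 29.05
eef_pos: [0.6103, -0.0558, 0.0858]
tcp_rot: [2.428, 1.991, 0.003]
wrist_force: [2.7, 2.1, 8.1]
grip_width: 0.149
gripper_force: 60.4
```

```bash
python3 t.py
```

```text
29.05 q 1.881 Tz 0.263 F [2.7 2.1 8.1] z [610.3 -55.8  85.8]
```

Request:
drive_tool:
  targets: [0, 0, 0.1, 0.05]

```text
time: 29.18
eef_pos: [0.6104, -0.0558, 0.0857]
tcp_rot: [2.477, 1.93, 0.003]
wrist_force: [2.8, 1.9, 8.2]
grip_width: 0.149
gripper_force: 60.4
```

```bash
python3 t.py
```

```text
29.18 q 1.931 Tz 0.298 F [2.8 1.9 8.2] z [610.4 -55.8  85.7]
```

Request:
drive_tool:
  targets: [0, 0, 0.1, 0.05]

```text
time: 29.3
eef_pos: [0.6105, -0.0558, 0.0857]
tcp_rot: [2.524, 1.867, 0.003]
wrist_force: [4.0, 1.9, 7.6]
grip_width: 0.152
gripper_force: 60.5
```

```bash
python3 t.py
```

```text
29.3 q 1.981 Tz 0.340 F [4.  1.9 7.6] z [610.5 -55.8  85.7]
```

Request:
drive_tool:
  targets: [0, 0, 0.1, 0.04]

```text
time: 29.42
eef_pos: [0.6105, -0.0559, 0.0857]
tcp_rot: [2.561, 1.816, 0.004]
wrist_force: [2.8, 0.7, 9.2]
grip_width: 0.15
gripper_force: 60.5
```

```bash
python3 t.py
```

```text
29.43 q 2.021 Tz 0.338 F [2.8 0.7 9.2] z [610.5 -55.9  85.7]
```

Request:
drive_tool:
  targets: [0, 0, 0.1, 0.05]

```text
time: 29.55
eef_pos: [0.6106, -0.0559, 0.0856]
tcp_rot: [2.606, 1.752, 0.004]
wrist_force: [3.5, 0.7, 9.7]
grip_width: 0.153
gripper_force: 60.6
```

```bash
python3 t.py
```

```text
29.55 q 2.071 Tz 0.363 F [3.5 0.7 9.7] z [610.6 -55.9  85.6]
```

Request:
drive_tool:
  targets: [0, 0, 0.1, 0.05]

```text
time: 29.68
eef_pos: [0.6106, -0.0559, 0.0856]
tcp_rot: [2.649, 1.686, 0.004]
wrist_force: [4.2, 0.9, 9.4]
grip_width: 0.147
gripper_force: 60.6
```

```bash
python3 t.py
```

```text
29.68 q 2.121 Tz 0.429 F [4.2 0.9 9.4] z [610.6 -55.9  85.6]
```

Request:
drive_tool:
  targets: [0, 0, 0.1, 0.04]

```text
time: 29.8
eef_pos: [0.6107, -0.0559, 0.0855]
tcp_rot: [2.682, 1.633, 0.004]
wrist_force: [4.1, 1.8, 9.0]
grip_width: 0.151
gripper_force: 60.7
```

```bash
python3 t.py
```

```text
29.8 q 2.161 Tz 0.379 F [4.1 1.8 9. ] z [610.7 -55.9  85.5]
```

Request:
drive_tool:
  targets: [0, 0, 0, 0, 0, 0, 0, 0, 0, 0, 0, 0, 0, 0, -45, 0, -39, -58, -45, -0.15, -78, -116, -45, -0.31, -78, -116, -45, -0.71, -78, -116, -45, -0.71, -78, -116, -45, -0.71, -78, -116, -45, -0.71, -78, -116, -20, -0.71, -78, -116, -1, -0.71, -78, -116, -1, -0.71, -78, -116, -1, -0.71]
  gripper: 0

```text
time: 31.55
eef_pos: [0.4709, -0.0721, 0.0855]
tcp_rot: [1.948, 2.465, 0.0]
wrist_force: [0.1, 0.3, -0.9]
grip_width: 0.501
gripper_force: 0.0
```

Request:
drive_tool:
  targets: [0, 0, 0, 0, 0, 0, 0, 0, 0, 0, 0, 0, 0, 0, 0, 0, 0, 0, 0, 0]
  gripper: 1

```text
time: 32.17
eef_pos: [0.4709, -0.0722, 0.0857]
tcp_rot: [1.947, 2.465, 0.001]
wrist_force: [-3.1, -0.2, 6.6]
grip_width: 0.155
gripper_force: 61.3
```

```bash
python3 t.py
```

```text
32.17 q 1.450 Tz 0.013 F [-3.1 -0.2  6.6] z [470.9 -72.2  85.7]
```

Request:
drive_tool:
  targets: [0, 0, 0.1, 0.05, 0, 0, 0.2, 0.1]

```text
time: 32.42
eef_pos: [0.471, -0.0722, 0.0856]
tcp_rot: [2.069, 2.363, 0.001]
wrist_force: [-1.4, 0.5, 6.3]
grip_width: 0.148
gripper_force: 61.5
```

```bash
python3 t.py
```

```text
32.42 q 1.551 Tz 0.130 F [-1.4  0.5  6.3] z [471.  -72.2  85.6]
```

Request:
drive_tool:
  targets: [0, 0, 0.1, 0.05, 0, 0, 0.2, 0.1]

```text
time: 32.67
eef_pos: [0.471, -0.0721, 0.0854]
tcp_rot: [2.184, 2.256, 0.001]
wrist_force: [-0.6, 0.3, 6.7]
grip_width: 0.152
gripper_force: 61.5
```

```bash
python3 t.py
```

```text
32.67 q 1.651 Tz 0.142 F [-0.6  0.3  6.7] z [471.  -72.1  85.4]
```

Request:
drive_tool:
  targets: [0, 0, 0.1, 0.05, 0, 0, 0.2, 0.1]

```text
time: 32.92
eef_pos: [0.4711, -0.0721, 0.0852]
tcp_rot: [2.294, 2.144, 0.001]
wrist_force: [-0.5, 0.8, 6.0]
grip_width: 0.15
gripper_force: 61.4
```

```bash
python3 t.py
```

```text
32.92 q 1.751 Tz 0.107 F [-0.5  0.8  6. ] z [471.1 -72.1  85.2]
```

Request:
drive_tool:
  targets: [0, 0, 0.1, 0.05, 0, 0, 0.2, 0.1]

```text
time: 33.17
eef_pos: [0.4712, -0.0722, 0.0851]
tcp_rot: [2.398, 2.027, 0.002]
wrist_force: [0.5, 0.3, 5.8]
grip_width: 0.152
gripper_force: 61.5
```

```bash
python3 t.py
```

```text
33.17 q 1.851 Tz 0.163 F [0.5 0.3 5.8] z [471.2 -72.2  85.1]
```

Request:
drive_tool:
  targets: [0, 0, 0.1, 0.05]

```text
time: 33.3
eef_pos: [0.4713, -0.0722, 0.085]
tcp_rot: [2.448, 1.966, 0.002]
wrist_force: [1.2, -0.2, 6.0]
grip_width: 0.152
gripper_force: 61.5
```

```bash
python3 t.py
```

```text
33.3 q 1.901 Tz 0.220 F [ 1.2 -0.2  6. ] z [471.3 -72.2  85. ]
```

Request:
drive_tool:
  targets: [0, 0, 0.1, 0.05]

```text
time: 33.42
eef_pos: [0.4713, -0.0722, 0.0849]
tcp_rot: [2.497, 1.904, 0.002]
wrist_force: [1.3, 0.7, 5.8]
grip_width: 0.152
gripper_force: 61.5
```

```bash
python3 t.py
```

```text
33.42 q 1.951 Tz 0.254 F [1.3 0.7 5.8] z [471.3 -72.2  84.9]
```

Request:
drive_tool:
  targets: [0, 0, 0.1, 0.05]

```text
time: 33.55
eef_pos: [0.4714, -0.0722, 0.0849]
tcp_rot: [2.543, 1.841, 0.002]
wrist_force: [1.4, -0.0, 5.6]
grip_width: 0.152
gripper_force: 61.6
```

```bash
python3 t.py
```

```text
33.55 q 2.001 Tz 0.207 F [ 1.4 -0.   5.6] z [471.4 -72.2  84.9]
```

Request:
drive_tool:
  targets: [0, 0, 0.1, 0.05]

```text
time: 33.67
eef_pos: [0.4714, -0.0722, 0.0848]
tcp_rot: [2.589, 1.777, 0.003]
wrist_force: [2.2, -0.2, 6.2]
grip_width: 0.157
gripper_force: 61.5
```

```bash
python3 t.py
```

```text
33.67 q 2.051 Tz 0.265 F [ 2.2 -0.2  6.2] z [471.4 -72.2  84.8]
```

Request:
drive_tool:
  targets: [0, 0, 0.1, 0.05]

```text
time: 33.8
eef_pos: [0.4714, -0.0722, 0.0847]
tcp_rot: [2.632, 1.712, 0.003]
wrist_force: [2.6, 0.8, 6.3]
grip_width: 0.155
gripper_force: 61.6
```

```bash
python3 t.py
```

```text
33.8 q 2.101 Tz 0.240 F [2.6 0.8 6.3] z [471.4 -72.2  84.7]
```

Request:
drive_tool:
  targets: [0, 0, 0.1, 0.05]

```text
time: 33.92
eef_pos: [0.4715, -0.0722, 0.0846]
tcp_rot: [2.674, 1.646, 0.003]
wrist_force: [2.7, 0.0, 5.5]
grip_width: 0.15
gripper_force: 61.6
```

```bash
python3 t.py
```

```text
33.92 q 2.151 Tz 0.250 F [2.7 0.  5.5] z [471.5 -72.2  84.6]
```

Request:
drive_tool:
  targets: [0, 0, 0.1, 0.05]

```text
time: 34.05
eef_pos: [0.4715, -0.0723, 0.0845]
tcp_rot: [2.714, 1.578, 0.003]
wrist_force: [3.0, -0.6, 6.3]
grip_width: 0.152
gripper_force: 61.6
```

```bash
python3 t.py
```

```text
34.05 q 2.201 Tz 0.296 F [ 3.  -0.6  6.3] z [471.5 -72.3  84.5]
```

Request:
drive_tool:
  targets: [0, 0, 0.1, 0.03]

```text
time: 34.17
eef_pos: [0.4715, -0.0723, 0.0845]
tcp_rot: [2.737, 1.538, 0.003]
wrist_force: [2.5, -1.5, 7.2]
grip_width: 0.154
gripper_force: 61.7
```

```bash
python3 t.py
```

```text
34.17 q 2.231 Tz 0.265 F [ 2.5 -1.5  7.2] z [471.5 -72.3  84.5]
```

Request:
drive_tool:
  targets: [0, 0, 0.1, 0.05]

```text
time: 34.3
eef_pos: [0.4716, -0.0723, 0.0845]
tcp_rot: [2.775, 1.469, 0.003]
wrist_force: [3.1, -0.5, 7.1]
grip_width: 0.151
gripper_force: 61.7
```

```bash
python3 t.py
```

```text
34.3 q 2.281 Tz 0.304 F [ 3.1 -0.5  7.1] z [471.6 -72.3  84.5]
```

Request:
drive_tool:
  targets: [0, 0, 0.1, 0.05]

```text
time: 34.42
eef_pos: [0.4716, -0.0723, 0.0844]
tcp_rot: [2.811, 1.398, 0.004]
wrist_force: [3.6, -0.4, 6.9]
grip_width: 0.153
gripper_force: 61.8
```

```bash
python3 t.py
```

```text
34.42 q 2.331 Tz 0.321 F [ 3.6 -0.4  6.9] z [471.6 -72.3  84.4]
```

Request:
drive_tool:
  targets: [0, 0, 0.1, 0.04]

```text
time: 34.55
eef_pos: [0.4717, -0.0723, 0.0843]
tcp_rot: [2.838, 1.342, 0.004]
wrist_force: [3.7, -0.9, 7.2]
grip_width: 0.155
gripper_force: 61.9
```

```bash
python3 t.py
```

```text
34.55 q 2.371 Tz 0.275 F [ 3.7 -0.9  7.2] z [471.7 -72.3  84.3]
```

Request:
drive_tool:
  targets: [0, 0, 0.1, 0.05]

```text
time: 34.67
eef_pos: [0.4717, -0.0724, 0.0842]
tcp_rot: [2.871, 1.271, 0.004]
wrist_force: [2.4, -2.6, 7.0]
grip_width: 0.152
gripper_force: 62.1
```

```bash
python3 t.py
```

```text
34.67 q 2.421 Tz 0.343 F [ 2.4 -2.6  7. ] z [471.7 -72.4  84.2]
```

Request:
drive_tool:
  targets: [0, 0, 0.1, 0.05]

```text
time: 34.8
eef_pos: [0.4717, -0.0724, 0.0842]
tcp_rot: [2.902, 1.198, 0.004]
wrist_force: [3.6, -2.1, 7.3]
grip_width: 0.156
gripper_force: 62.3
```

```bash
python3 t.py
```

```text
34.8 q 2.471 Tz 0.378 F [ 3.6 -2.1  7.3] z [471.7 -72.4  84.2]
```

Request:
drive_tool:
  targets: [0, 0, 0.1, 0.05]

```text
time: 34.92
eef_pos: [0.4718, -0.0724, 0.0842]
tcp_rot: [2.931, 1.126, 0.004]
wrist_force: [3.6, -2.2, 9.1]
grip_width: 0.149
gripper_force: 62.6
```

```bash
python3 t.py
```

```text
34.92 q 2.521 Tz 0.435 F [ 3.6 -2.2  9.1] z [471.8 -72.4  84.2]
```

Request:
drive_tool:
  targets: [0, 0, 0.1, 0.05]

```text
time: 35.05
eef_pos: [0.4718, -0.0725, 0.0842]
tcp_rot: [2.958, 1.052, 0.005]
wrist_force: [2.6, -1.0, 8.8]
grip_width: 0.15
gripper_force: 62.8
```

```bash
python3 t.py
```

```text
35.05 q 2.571 Tz 0.407 F [ 2.6 -1.   8.8] z [471.8 -72.5  84.2]
```

Request:
drive_tool:
  targets: [0, 0, 0, 0, 0, 0, 0, 0, 0, 0, 0, 0, 0, 0, -46, 0, 48, -11, -46, -0.15, 96, -21, -46, -0.31, 96, -21, -46, -0.74, 96, -21, -46, -0.74, 96, -21, -46, -0.74, 96, -21, -46, -0.74, 96, -21, -20, -0.74, 96, -21, -1, -0.74, 96, -21, -1, -0.74, 96, -21, -1, -0.74]
  gripper: 0

```text
time: 36.8
eef_pos: [0.532, 0.0049, 0.0843]
tcp_rot: [2.378, 2.053, 0.001]
wrist_force: [0.4, 0.0, 0.9]
grip_width: 0.499
gripper_force: 0.0
```

Request:
drive_tool:
  targets: [0, 0, 0, 0, 0, 0, 0, 0, 0, 0, 0, 0, 0, 0, 0, 0, 0, 0, 0, 0]
  gripper: 1

```text
time: 37.42
eef_pos: [0.5326, 0.0048, 0.0846]
tcp_rot: [2.376, 2.052, 0.003]
wrist_force: [4.8, -0.2, 3.7]
grip_width: 0.148
gripper_force: 64.0
```

```bash
python3 t.py
```

```text
37.42 q 1.830 Tz -0.025 F [ 4.8 -0.2  3.7] z [532.6   4.8  84.6]
```

Request:
drive_tool:
  targets: [0, 0.3, 0.1, 0.05, 0, 0.3, 0.2, 0.1]

```text
time: 37.67
eef_pos: [0.5326, 0.0048, 0.0844]
tcp_rot: [2.478, 1.929, 0.002]
wrist_force: [2.1, -0.7, 6.6]
grip_width: 0.153
gripper_force: 64.4
```

```bash
python3 t.py
```

```text
37.67 q 1.931 Tz -0.004 F [ 2.1 -0.7  6.6] z [532.6   4.8  84.4]
```

Request:
drive_tool:
  targets: [0, 0, 0.1, 0.05, 0, 0, 0.2, 0.1]

```text
time: 37.92
eef_pos: [0.5327, 0.0048, 0.0843]
tcp_rot: [2.571, 1.803, 0.002]
wrist_force: [1.4, -0.9, 6.9]
grip_width: 0.152
gripper_force: 64.8
```

```bash
python3 t.py
```

```text
37.92 q 2.031 Tz 0.172 F [ 1.4 -0.9  6.9] z [532.7   4.8  84.3]
```

Request:
drive_tool:
  targets: [0, 0, 0.1, 0.05, 0, 0, 0.2, 0.1]

```text
time: 38.17
eef_pos: [0.5327, 0.0048, 0.0843]
tcp_rot: [2.658, 1.672, 0.003]
wrist_force: [1.2, -1.0, 8.3]
grip_width: 0.155
gripper_force: 65.3
```

```bash
python3 t.py
```

```text
38.17 q 2.131 Tz 0.229 F [ 1.2 -1.   8.3] z [532.7   4.8  84.3]
```

Request:
drive_tool:
  targets: [0, 0, 0.1, 0.05]

```text
time: 38.3
eef_pos: [0.5327, 0.0048, 0.0842]
tcp_rot: [2.699, 1.605, 0.003]
wrist_force: [1.2, -0.3, 8.0]
grip_width: 0.152
gripper_force: 65.6
```

```bash
python3 t.py
```

```text
38.3 q 2.181 Tz 0.223 F [ 1.2 -0.3  8. ] z [532.7   4.8  84.2]
```

Request:
drive_tool:
  targets: [0, 0, 0.1, 0.05]

```text
time: 38.42
eef_pos: [0.5327, 0.0048, 0.0842]
tcp_rot: [2.738, 1.538, 0.003]
wrist_force: [1.0, -0.7, 8.7]
grip_width: 0.153
gripper_force: 65.8
```

```bash
python3 t.py
```

```text
38.42 q 2.231 Tz 0.267 F [ 1.  -0.7  8.7] z [532.7   4.8  84.2]
```

Request:
drive_tool:
  targets: [0, 0, 0.1, 0.05]

```text
time: 38.55
eef_pos: [0.5328, 0.0048, 0.0842]
tcp_rot: [2.776, 1.469, 0.003]
wrist_force: [0.3, 0.4, 9.5]
grip_width: 0.153
gripper_force: 66.1
```

```bash
python3 t.py
```

```text
38.55 q 2.281 Tz 0.315 F [0.3 0.4 9.5] z [532.8   4.8  84.2]
```

Request:
drive_tool:
  targets: [0, 0, 0.1, 0.05]

```text
time: 38.67
eef_pos: [0.5328, 0.0048, 0.0842]
tcp_rot: [2.812, 1.399, 0.003]
wrist_force: [0.0, -1.5, 11.2]
grip_width: 0.156
gripper_force: 66.3
```

```bash
python3 t.py
```

```text
38.67 q 2.331 Tz 0.376 F [ 0.  -1.5 11.2] z [532.8   4.8  84.2]
```

Request:
drive_tool:
  targets: [0, 0, 0.1, 0.05]

```text
time: 38.8
eef_pos: [0.5328, 0.0047, 0.0842]
tcp_rot: [2.846, 1.328, 0.003]
wrist_force: [-1.9, -1.1, 11.7]
grip_width: 0.153
gripper_force: 66.6
```

```bash
python3 t.py
```

```text
38.8 q 2.381 Tz 0.360 F [-1.9 -1.1 11.7] z [532.8   4.7  84.2]
```

Request:
drive_tool:
  targets: [0, 0, 0, 0.05]

```text
time: 38.92
eef_pos: [0.5328, 0.0047, 0.0841]
tcp_rot: [2.878, 1.257, 0.003]
wrist_force: [0.3, -1.3, 11.3]
grip_width: 0.152
gripper_force: 66.5
```

```bash
python3 t.py
```

```text
38.92 q 2.431 Tz 0.361 F [ 0.3 -1.3 11.3] z [532.8   4.7  84.1]
```

Request:
drive_tool:
  targets: [0, 0, 0, 0.04]

```text
time: 39.05
eef_pos: [0.5328, 0.0047, 0.0841]
tcp_rot: [2.902, 1.199, 0.003]
wrist_force: [0.4, -1.9, 10.2]
grip_width: 0.152
gripper_force: 66.5
```

```bash
python3 t.py
```

```text
39.05 q 2.471 Tz 0.447 F [ 0.4 -1.9 10.2] z [532.8   4.7  84.1]
```

Request:
drive_tool:
  targets: [0, 0, 0, 0.04]

```text
time: 39.17
eef_pos: [0.5328, 0.0047, 0.0841]
tcp_rot: [2.926, 1.141, 0.003]
wrist_force: [0.3, -1.5, 11.3]
grip_width: 0.15
gripper_force: 66.6
```

```bash
python3 t.py
```

```text
39.17 q 2.511 Tz 0.469 F [ 0.3 -1.5 11.3] z [532.8   4.7  84.1]
```

Request:
drive_tool:
  targets: [0, 0, 0, 0, 0, 0, 0, 0, 0, 0, 0, 0, 0, 0, -46, 0, -41, 56, -46, -0.2, -82, 113, -46, -0.4, -82, 113, -46, -0.97, -82, 113, -46, -0.97, -82, 113, -46, -0.97, -82, 113, -46, -0.97, -82, 113, -46, -0.97, -82, 113, -20, -0.97, -82, 113, -1, -0.97, -82, 113, -1, -0.97, -82, 113, -1, -0.97]
  gripper: 0

```text
time: 41.05
eef_pos: [0.5486, -0.1339, 0.0842]
tcp_rot: [2.056, 2.375, 0.0]
wrist_force: [0.2, -1.1, -0.2]
grip_width: 0.494
gripper_force: 0.0
```

Request:
drive_tool:
  targets: [0, 0, 0, 0, 0, 0, 0, 0, 0, 0, 0, 0, 0, 0, 0, 0, 0, 0, 0, 0]
  gripper: 1

```text
time: 41.68
eef_pos: [0.5486, -0.1339, 0.0844]
tcp_rot: [2.055, 2.375, 0.001]
wrist_force: [-1.8, 1.1, 6.0]
grip_width: 0.155
gripper_force: 58.7
```

```bash
python3 t.py
```

```text
41.67 q 1.540 Tz 0.032 F [-1.8  1.1  6. ] z [ 548.6 -133.9   84.4]
```

Request:
drive_tool:
  targets: [0, 0, 0.1, 0.05, 0, 0, 0.2, 0.1]

```text
time: 41.92
eef_pos: [0.5487, -0.1339, 0.0842]
tcp_rot: [2.173, 2.267, 0.001]
wrist_force: [-2.2, 0.5, 6.3]
grip_width: 0.152
gripper_force: 58.7
```

```bash
python3 t.py
```

```text
41.92 q 1.641 Tz 0.054 F [-2.2  0.5  6.3] z [ 548.7 -133.9   84.2]
```

Request:
drive_tool:
  targets: [0, 0, 0.1, 0.05, 0, 0, 0.2, 0.1]

```text
time: 42.18
eef_pos: [0.5487, -0.1339, 0.084]
tcp_rot: [2.284, 2.156, 0.001]
wrist_force: [-1.0, 0.4, 5.6]
grip_width: 0.154
gripper_force: 58.7
```

```bash
python3 t.py
```

```text
42.17 q 1.741 Tz 0.026 F [-1.   0.4  5.6] z [ 548.7 -133.9   84. ]
```

Request:
drive_tool:
  targets: [0, 0, 0.1, 0.05, 0, 0, 0.2, 0.1]

```text
time: 42.42
eef_pos: [0.5488, -0.1339, 0.0838]
tcp_rot: [2.389, 2.039, 0.001]
wrist_force: [-0.6, 0.9, 6.0]
grip_width: 0.151
gripper_force: 58.7
```

```bash
python3 t.py
```

```text
42.42 q 1.841 Tz 0.011 F [-0.6  0.9  6. ] z [ 548.8 -133.9   83.8]
```

Request:
drive_tool:
  targets: [0, 0, 0.1, 0.05]

```text
time: 42.55
eef_pos: [0.5488, -0.134, 0.0838]
tcp_rot: [2.439, 1.978, 0.001]
wrist_force: [0.1, -0.9, 5.6]
grip_width: 0.153
gripper_force: 58.7
```

```bash
python3 t.py
```

```text
42.55 q 1.891 Tz 0.040 F [ 0.1 -0.9  5.6] z [ 548.8 -134.    83.8]
```

Request:
drive_tool:
  targets: [0, 0, 0.1, 0.05]

```text
time: 42.68
eef_pos: [0.5488, -0.1339, 0.0836]
tcp_rot: [2.487, 1.917, 0.002]
wrist_force: [0.8, -0.6, 5.6]
grip_width: 0.156
gripper_force: 58.7
```

```bash
python3 t.py
```

```text
42.67 q 1.941 Tz 0.066 F [ 0.8 -0.6  5.6] z [ 548.8 -133.9   83.6]
```

Request:
drive_tool:
  targets: [0, 0, 0.1, 0.05]

```text
time: 42.8
eef_pos: [0.5489, -0.134, 0.0836]
tcp_rot: [2.534, 1.854, 0.002]
wrist_force: [0.2, 0.2, 5.6]
grip_width: 0.15
gripper_force: 58.7
```

```bash
python3 t.py
```

```text
42.8 q 1.991 Tz 0.060 F [0.2 0.2 5.6] z [ 548.9 -134.    83.6]
```

Request:
drive_tool:
  targets: [0, 0, 0.1, 0.05]

```text
time: 42.92
eef_pos: [0.5489, -0.134, 0.0835]
tcp_rot: [2.58, 1.79, 0.002]
wrist_force: [0.4, -1.4, 4.8]
grip_width: 0.154
gripper_force: 58.7
```

```bash
python3 t.py
```

```text
42.92 q 2.041 Tz 0.014 F [ 0.4 -1.4  4.8] z [ 548.9 -134.    83.5]
```

Request:
drive_tool:
  targets: [0, 0, 0.1, 0.05]

```text
time: 43.05
eef_pos: [0.5489, -0.134, 0.0835]
tcp_rot: [2.624, 1.725, 0.002]
wrist_force: [0.4, 0.7, 7.1]
grip_width: 0.15
gripper_force: 58.9
```

```bash
python3 t.py
```

```text
43.05 q 2.091 Tz 0.102 F [0.4 0.7 7.1] z [ 548.9 -134.    83.5]
```

Request:
drive_tool:
  targets: [0, 0, 0.1, 0.05]

```text
time: 43.18
eef_pos: [0.549, -0.134, 0.0834]
tcp_rot: [2.666, 1.659, 0.002]
wrist_force: [1.4, -1.0, 6.9]
grip_width: 0.154
gripper_force: 59.1
```

```bash
python3 t.py
```

```text
43.17 q 2.141 Tz 0.141 F [ 1.4 -1.   6.9] z [ 549.  -134.    83.4]
```

Contact at d is at about 2.05. Continuing.

Request:
drive_tool:
  targets: [0, 0, 0.1, 0.05]

```text
time: 43.3
eef_pos: [0.549, -0.134, 0.0834]
tcp_rot: [2.707, 1.592, 0.002]
wrist_force: [0.5, -0.3, 7.0]
grip_width: 0.154
gripper_force: 59.4
```

```bash
python3 t.py
```

```text
43.3 q 2.191 Tz 0.157 F [ 0.5 -0.3  7. ] z [ 549.  -134.    83.4]
```

Request:
drive_tool:
  targets: [0, 0, 0.1, 0.05]

```text
time: 43.42
eef_pos: [0.549, -0.134, 0.0834]
tcp_rot: [2.745, 1.524, 0.002]
wrist_force: [0.2, -0.0, 7.0]
grip_width: 0.154
gripper_force: 59.8
```

```bash
python3 t.py
```

```text
43.42 q 2.241 Tz 0.167 F [ 0.2 -0.   7. ] z [ 549.  -134.    83.4]
```

Request:
drive_tool:
  targets: [0, 0, 0.1, 0.05]

```text
time: 43.55
eef_pos: [0.549, -0.1341, 0.0833]
tcp_rot: [2.783, 1.455, 0.002]
wrist_force: [0.9, -1.0, 8.6]
grip_width: 0.149
gripper_force: 60.2
```

```bash
python3 t.py
```

```text
43.55 q 2.291 Tz 0.211 F [ 0.9 -1.   8.6] z [ 549.  -134.1   83.3]
```

Request:
drive_tool:
  targets: [0, 0, 0.1, 0.05]

```text
time: 43.68
eef_pos: [0.5491, -0.134, 0.0833]
tcp_rot: [2.818, 1.385, 0.003]
wrist_force: [0.0, 0.1, 9.2]
grip_width: 0.15
gripper_force: 60.8
```

```bash
python3 t.py
```

```text
43.67 q 2.341 Tz 0.274 F [0.  0.1 9.2] z [ 549.1 -134.    83.3]
```

Request:
drive_tool:
  targets: [0, 0, 0.1, 0.05]

```text
time: 43.8
eef_pos: [0.5491, -0.1341, 0.0833]
tcp_rot: [2.852, 1.314, 0.003]
wrist_force: [-0.1, 1.0, 9.0]
grip_width: 0.152
gripper_force: 61.5
```

```bash
python3 t.py
```

```text
43.8 q 2.391 Tz 0.285 F [-0.1  1.   9. ] z [ 549.1 -134.1   83.3]
```

Request:
drive_tool:
  targets: [0, 0, 0.1, 0.05]

```text
time: 43.92
eef_pos: [0.5491, -0.1341, 0.0832]
tcp_rot: [2.884, 1.242, 0.003]
wrist_force: [-0.2, -0.6, 10.0]
grip_width: 0.158
gripper_force: 62.2
```

```bash
python3 t.py
```

```text
43.92 q 2.441 Tz 0.323 F [-0.2 -0.6 10. ] z [ 549.1 -134.1   83.2]
```

Request:
drive_tool:
  targets: [0, 0, 0.1, 0.05]

```text
time: 44.05
eef_pos: [0.5492, -0.1341, 0.0832]
tcp_rot: [2.914, 1.17, 0.003]
wrist_force: [0.1, -1.0, 10.6]
grip_width: 0.151
gripper_force: 63.0
```

```bash
python3 t.py
```

```text
44.05 q 2.491 Tz 0.381 F [ 0.1 -1.  10.6] z [ 549.2 -134.1   83.2]
```

Two more steps make d firm (about .45). Then release and rise clear.

Request:
drive_tool:
  targets: [0, 0, 0, 0.05]

```text
time: 44.18
eef_pos: [0.5492, -0.1341, 0.0832]
tcp_rot: [2.942, 1.096, 0.003]
wrist_force: [-0.8, -0.8, 8.9]
grip_width: 0.15
gripper_force: 63.5
```

```bash
python3 t.py
```

```text
44.17 q 2.541 Tz 0.400 F [-0.8 -0.8  8.9] z [ 549.2 -134.1   83.2]
```

Request:
drive_tool:
  targets: [0, 0, 0, 0.05]

```text
time: 44.3
eef_pos: [0.5492, -0.1342, 0.0832]
tcp_rot: [2.969, 1.023, 0.003]
wrist_force: [0.6, -0.6, 9.2]
grip_width: 0.151
gripper_force: 64.8
```

```bash
python3 t.py
```

```text
44.3 q 2.591 Tz 0.395 F [ 0.6 -0.6  9.2] z [ 549.2 -134.2   83.2]
```

Request:
drive_tool:
  targets: [0, 0, 0, 0.05]

```text
time: 44.42
eef_pos: [0.5492, -0.1342, 0.0831]
tcp_rot: [2.993, 0.948, 0.004]
wrist_force: [1.6, -2.1, 8.1]
grip_width: 0.152
gripper_force: 65.6
```

```bash
python3 t.py
```

```text
44.42 q 2.641 Tz 0.470 F [ 1.6 -2.1  8.1] z [ 549.2 -134.2   83.1]
```

Request:
drive_tool:
  targets: [0, 0, 0, 0, 0, 0, 0, 0, 0, 0, 0, 0, 0, 0, -40, 0, 0, 0, -100, 0, 0, 0, -160, 0, 0, 0, -210, 0, 0, 0, -210, 0, 0, 0, -210, 0, 0, 0, -210, 0]
  gripper: 0

```text
time: 45.68
eef_pos: [0.548, -0.1337, 0.29]
tcp_rot: [-2.993, -0.95, 0.003]
wrist_force: [-0.0, 0.3, 0.5]
grip_width: 0.505
gripper_force: 0.0
```

Run:
```python
from h import *
for n in("top","wrist"):
    k=eyes.calibration(n);p,d=eyes.read_camera(n);W=cloud(d,k['K'],k['view']);print(n);bars(p,W,[.54,-.064])
    cv2.imwrite(f"pics/end_{n}.png",p[:,:,::-1])
    if n=="top":
        W0=cloud(*[np.load("pics/top0.npz")[x] for x in('d','K','view')])
        for u,v in((264,230),(396,218),(378,179)):print(np.round(W0[v,u],3),np.round(W[v,u],3))
```

```text
top
bar 226 [607.2 -55.9] [77.6 14.3] ang 1.121 z [0.1043 0.11   0.1141]
bar 125 [ 559.2 -123.5] [46.  14.5] ang 0.647 z [0.1026 0.1098 0.1139]
bar 217 [529.7   5.2] [77.6 14. ] ang 0.762 z [0.1059 0.1106 0.114 ]
bar 224 [468.9 -71.5] [77.9 14. ] ang 0.697 z [0.1065 0.1104 0.1144]
[0.552 0.099 0.021] [0.553 0.099 0.019]
[ 0.581 -0.217  0.042] [ 0.548 -0.075  0.629]
[ 0.677 -0.18   0.023] [ 0.677 -0.179  0.025]
wrist
bar 1359 [610.4 -56.6] [79.2 14. ] ang 1.115 z [0.1074 0.1096 0.1118]
bar 1513 [533.2   4.7] [79.2 14.4] ang 0.763 z [0.1005 0.1093 0.1114]
bar 1050 [ 549.3 -133.9] [79. 14.] ang 0.647 z [0.1072 0.1095 0.1117]
bar 1146 [471.8 -72.7] [79.2 14.4] ang 0.707 z [0.1006 0.1094 0.1115]
```

View pics/end_top.png

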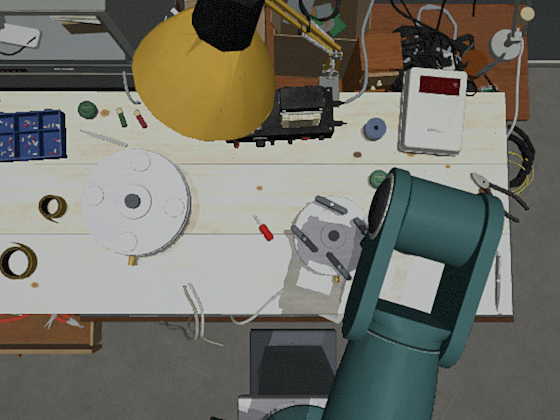

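The end view shows all four bars turned, the driver at (264,230) and the tin at (378,179) unmoved, and the gripper clear. The arm hides the battery's place in this view. Handing in.

```bash
python3 -c "
from cell import r
print(r.close_job())"
```

```text
the job is handed in; nothing more can be done
None
```

The job is handed in at about 46 s: I tightened all four wing screws crosswise in two rounds (a, c, then b, d), each to about 10–14 N at the bite and about 55–62 N firm, estimated from noisy torque readings; the driver and tin had not moved, but the arm hid the battery in the last view and I had no direct measure of cover tilt.

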